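# Load and lock a sample transport case

### The arm

A 6-joint arm with a two-finger parallel gripper is mounted at the origin on a cart in front of the work surface, level with it; the furniture and walls round the work are solid. World frame = base frame: x ahead of the robot, y to its left, z up, the work surface at z = 0. Lengths are in m, angles in rad, forces in N, time in s.
With the tool pointing down it reaches from about 0.275 to 0.725 m from the base axis. Payload 15.9 kg.
Tool frame: the origin (TCP) lies on the centre line of the jaws, within the pads' length; the fingertips stand 11 mm ahead of it and the grasp point (between the pads) lies 8 mm behind it; z points along the fingers, y is the direction in which the jaws open and shut (so a half turn about z gives the same grasp; the last joint's range is limited). The gripper opens to 85 mm and grips with 20 to 120 N. Pads are 22 mm wide; open, the fingers measure 114 mm over their backs; the gripper's body (76 mm by 85 mm) begins 54 mm behind the grasp point. The pads swing forward as they close: fully open they stand 13 mm farther back than shut.
Start: joints at [1.315, 0.213, -0.034, 1.323, 0, 1.571], TCP at [0.127, 0.484, 0.242] pointing down, gripper open.
Joint ranges: [-2.98, 2.98], [-0.74, 1.72], [-1.14, 1.35], [-2.1, 2.04], [-1.57, 1.44], [-3.14, 3.14]. Speed limits (rad/s): [1.89, 1.89, 2.39, 2.57, 3.14, 3.14].

### API

Orientations are given as a rotation vector (axis times angle).
In Python, from rig import arm, snapshot, camera_params, trace, landmark_of gives the robot as it stands.
- The arm moves only by the shell command python3 -m pendant 'ROWS'. ROWS is a JSON object of lists of equal length, an entry for each row: "hand": the closure, from -1 (fully open) to 1 (shut); "linear": the shift along the tool's x, y, z in units of 40 mm (1.0 is 40 mm), a list of three; "twist": the turn about the tool's z in units of 5 degrees (1.0 is 5 degrees). In form: {"hand": [hand, ...], "linear": [[dx, dy, dz], ...], "twist": [twist, ...]}. A call has exactly 8 rows; each row is the pose to reach, as a shift and turn from the pose commanded when the call began, along the tool's axes at that moment; what a row does not reach only later rows make up. A row lasts 1/12 s, in which the tool goes at most 41.7 mm and 7.16 degrees, less where a joint would pass 70% of its speed; a pose out of reach is approached as far as the arm can. A call with a gripper value outside its range is refused whole. The fingers move at their own pace and stop on an object; the grip force is fixed at half the most. Time passes only in rows, so rows that repeat a pose let the fingers close, or fill a call up. It gives the time, the measured TCP pose, the force and the opening at its end, in the units of the state.
- arm.get_state(): the state, without advancing time (a new reading comes with each control period).
- snapshot(name): name is "scene" or "top" or "wrist"; returns the picture (384x512x3 uint8, red, green, blue); there is no depth.
- camera_params(name): a dict with "K" (3x3 intrinsics, pixels), "world_to_cam" (4x4, takes a point from world to camera coordinates). Camera axes: x right, y down, z forward; pixel columns grow to the right and rows downward; lengths in m; the calibration is good to about 2 mm. A picture is of the moment at which its call begins: read the wrist's pose just before it. camera_params takes no time and is no camera call; for the wrist camera it gives the pose at the moment of the call.
- arm.job_done(): hands the job in, once; it reports no verdict.
Trained networks look in the newest picture that a camera, given by its name, has taken for a name from the list of things; names that differ only in an ending like _2 or _b are one class to them, and where a whole thing is asked for, a point or a joint stands for the part that bears it (a point fixed in the world has none). Each returns a list of dicts, best first, with "score" (0 to 1); they miss things now and then, are a little off and sometimes report something else, mostly with a low value. They report only what shows in the picture. A call takes as long as a camera call.
- trace(camera, label): "pixels" (384x512 bool, what is visible of it).
- landmark_of(camera, label): "location" ([x, y, z] in m, in world coordinates, good to about 4 mm: a listed point, or the origin of a listed thing).
The state is a dict: "t": time; "joints": joint angles; "qvel": joint speeds; "joint_torque": joint torques, N m; "tool_pos": TCP position; "eef_rot": TCP orientation; "force": force on the tool from outside, world axes, zero at the start; "ft_torque": the same for the moment, N m; "grip_width": finger opening in m.
Only numpy, scipy, OpenCV 4.12 (cv2) and the standard library are available. Lean on these libraries where they do the work, as an engineer would, in place of code of your own. Each camera call takes 0.05 s, during which the arm holds its last target. There are 200 camera calls.

### The job

Take the capped white tin from under the hood of the sloped stand and lay it flat in the round recess of the grey case, close the blue lid fully, swing the steel locking bar round to its stop so that its hole lies over the hole in the lid's tongue, then push the red-headed pin all the way down through the holes. Leave the open tin, the vial and the stamp standing where they are.

Things in the scene. Friction and masses are not known exactly. Their poses are not given: they have to be found in the camera images.
- capped_tin: closed white round sample tin with a flat cap, 51 mm across, 27 mm high, loose; it lies in one of the two pockets of the stand, leaning with it. Origin: centre of its underside; z along its axis, out of the cap
- open_tin: open white round tin without a cap, 56 mm across, 28 mm high, in the other pocket of the stand; leave it. Origin: centre of its underside
- stand: fixed white stand, 210 mm wide (y), its shelf sloping 35 degrees: the front (-x) edge is low, the normal leans 35 degrees from vertical to the stand's -x. Two round pockets 62 mm wide, 5 mm deep, at y = +50 and -50 mm. White back panel at x = +60 mm, 205 mm high; no side walls. Origin: on the table under the pocket line; x to the back, z up
- hood_edge (a point): middle of the front edge of the stand's clear hood, on its underside, 200 mm above the table; the hood, 5 mm thick, runs from here back to the panel over the whole width and covers the rear halves of the pockets. A gripper coming straight down hits it: come from the front, leaning about 35 degrees with the slope
- pocket_left (a point): centre of the floor of the stand's +y pocket (the tins rest some mm lower down the slope, against the pocket's edge)
- pocket_right (a point): centre of the floor of the stand's -y pocket
- case: fixed grey open case, 120 (x) x 170 (y) x 50 mm high, walls 6 mm; it carries the lid and bar. Black foam floor with its top 13 mm above the table. Its front (-x) carries the aluminium bracket with the pin hole and, at -y, the pivot post of the bar. Origin: centre of its underside on the table; x from the front to the lid's hinge, z up
- nest (a point): centre of the floor of the round recess in the foam, 8 mm above the table; the recess is 62 mm wide and 5 mm deep. The capped tin's underside belongs here
- lid (a joint): angle of the blue lid, rad: 0 = shut, about 1.6 = upright. A stiff friction hinge along the case's y holds it at any angle; about 3 N at its free edge moves it. The plate is 120 mm from hinge to edge, 170 mm wide, 8 mm thick; beyond the edge a tongue 36 mm wide, 46 mm long, with a 12 mm hole
- hinge (a point): middle of the lid's hinge line, at the case's far rim, 50 mm above the table, level with the lid's underside
- lid_edge (a point): middle of the lid's free edge, on its outer face (turns with the lid)
- bar (a joint): angle of the steel locking bar about its upright pivot, rad: 0 = at its stop, the bar lying along the case's +y with its hole over the bracket hole; positive is turned anticlockwise seen from above (at 1.57 the bar points to the case's -x, to the robot). Light friction keeps it where it is left. The bar is 8 mm thick, its top 68 mm above the table
- bar_pivot (a point): on the bar's pivot axis, at the height of the bar's top
- bar_knob (a point): top centre of the upright round black knob on the bar, 18 mm across, 24 mm tall, 45 mm from the pivot; its top is 98 mm above the table
- bar_hole (a point): mouth of the 12 mm hole in the bar, on its top face, 90 mm from the pivot
- bracket_hole (a point): mouth of the 12 mm through hole in the bracket, 50 mm above the table, 26 mm deep; the lid's tongue and then the bar (its top 18 mm higher) lie over it when closed
- pin: loose locking pin, upright in the hole of its parking block: steel shank 8 mm thick and 40 mm long with a tapered end, then a collar 22 mm across and 4 mm thick, then a red round head 18 mm across and 24 mm tall. Origin: the tip of the shank; z up through the head
- pin_head (a point): centre of the top of the pin's red head, 68 mm above its tip
- block: fixed wooden parking block, 44 x 44 x 46 mm high, with an upright 12 mm through hole in its middle, where the pin stands with its collar on the block's top. Origin: centre of its underside
- vial: glass vial with a red cap standing upright, 27 mm across, 85 mm high; leave it. Origin: centre of its underside
- stamp: hand stamp with a wooden handle standing upright, 26 x 50 x 74 mm; leave it. Origin: centre of its underside

How it is judged:
By the outcome, as a careful person would: the job done as asked, in the order asked, and still so for the second after the job is handed in, with the robot touching nothing.
It also fails if it takes over 72 s, if anything falls off the work surface, if the arm or the gripper's body presses on something with over 40 N, if the wrist force passes 120 N, or if a joint passes its speed limit or range.

## Working session

There is one attempt and no reset: what is moved stays moved. The work goes in short steps, Python scripts to look and compute and a shell command to move; the robot and the scene stay as the last step left them, time stands still between calls to the robot, and variables do not carry over. Pictures are saved under pics/ and viewed, about 8 in all and at most 12, crops included, and the job is handed in when it is done.

```bash
mkdir -p pics; ls; cat > h.py <<'E'
import numpy as np, cv2
from rig import arm, snapshot, camera_params, trace, landmark_of
from scipy.spatial.transform import Rotation as R
def st():
    s=arm.get_state(); print('t',round(s['t'],2),'p',np.round(s['tool_pos'],4),'rv',np.round(s['eef_rot'],3),'F',np.round(s['force'],1),'w',round(s['grip_width'],4),'q',np.round(s['joints'],3)); return s
def rel(target,s=None):
    s=s or arm.get_state(); return R.from_rotvec(s['eef_rot']).inv().apply(np.array(target)-s['tool_pos'])/0.04
def proj(cam,P):
    c=camera_params(cam); p=c['world_to_cam']@np.r_[P,1]; u=c['K']@p[:3]; return u[:2]/u[2]
E
python3 - <<'E'
from h import *
s=st(); print(R.from_rotvec(s['eef_rot']).as_matrix().round(2))
a=snapshot('scene');b=snapshot('top')
cv2.imwrite('pics/a.png',np.vstack([a,b])[:,:,::-1][:600*2])
cv2.imwrite('pics/a.png',cv2.resize(np.hstack([a,b]),(800,300),interpolation=cv2.INTER_AREA)[:,:,::-1])
cv2.imwrite('pics/scene.png',a[:,:,::-1]);cv2.imwrite('pics/top.png',b[:,:,::-1])
for n in ['capped_tin','open_tin','stand','hood_edge','pocket_left','pocket_right','case','nest','hinge','lid_edge','bar_pivot','bar_knob','bar_hole','bracket_hole','pin','pin_head','block','vial','stamp']:
  for c in ['scene','top']:
    r=landmark_of(c,n); print(n,c,[(np.round(x['location'],3).tolist(),round(x['score'],2)) for x in r[:2]])
E
```

```text
pics
t 0.0 p [0.1264 0.4834 0.2418] rv [-4.010e-01 -3.116e+00  2.000e-03] F [-0.2  0.2  1. ] w 0.0857 q [ 1.315  0.213 -0.035  1.323  0.     1.571]
[[-0.97  0.25 -0.  ]
 [ 0.25  0.97 -0.  ]
 [ 0.   -0.   -1.  ]]
capped_tin scene [([0.611, 0.206, 0.046], 0.58)]
capped_tin top [([0.613, -0.081, 0.053], 0.65), ([0.61, 0.212, 0.044], 0.55)]
open_tin scene [([0.631, 0.11, 0.048], 0.48)]
open_tin top [([0.63, 0.108, 0.05], 0.79)]
stand scene [([0.63, 0.161, 0.002], 0.68), ([0.52, -0.372, 0.075], 0.6)]
stand top [([0.63, 0.162, -0.001], 0.71), ([0.464, -0.084, 0.05], 0.34)]
hood_edge scene [([0.632, 0.164, 0.2], 0.66)]
hood_edge top [([0.627, 0.162, 0.202], 0.63)]
pocket_left scene [([0.616, 0.21, 0.051], 0.59), ([0.524, -0.375, -0.001], 0.42)]
pocket_left top [([0.619, 0.209, 0.05], 0.64)]
pocket_right scene [([0.636, 0.113, 0.051], 0.74)]
pocket_right top [([0.637, 0.109, 0.049], 0.91)]
case scene [([0.552, -0.089, 0.002], 0.71), ([0.632, 0.112, 0.048], 0.5)]
case top [([0.549, -0.086, 0.0], 0.78), ([0.623, -0.081, 0.17], 0.22)]
nest scene [([0.53, -0.084, 0.004], 0.61)]
nest top [([0.528
[... 540 characters left out ...]
_hole top [([0.383, -0.14, 0.068], 0.91), ([0.461, -0.082, 0.05], 0.61)]
bracket_hole scene [([0.461, -0.081, 0.053], 0.61)]
bracket_hole top [([0.463, -0.083, 0.05], 0.71)]
pin scene [([0.523, -0.372, 0.006], 0.5)]
pin top [([0.525, -0.372, 0.006], 0.49)]
pin_head scene [([0.52, -0.37, 0.074], 0.6)]
pin_head top [([0.526, -0.379, 0.076], 0.43), ([0.612, 0.211, 0.047], 0.28)]
block scene [([0.524, -0.375, 0.002], 0.47), ([0.628, -0.084, 0.17], 0.47)]
block top [([0.521, -0.377, 0.003], 0.55)]
vial scene [([0.415, 0.077, 0.007], 0.49)]
vial top [([0.523, -0.376, 0.073], 0.67), ([0.416, 0.074, -0.0], 0.65)]
stamp scene [([0.68, -0.302, -0.001], 0.61)]
stamp top [([0.686, -0.304, 0.001], 0.48)]
```

```bash
python3 -m pendant --help 2>&1 | head -20
```

```text
invalid input: not JSON, or not a number
```

View pics/scene.png

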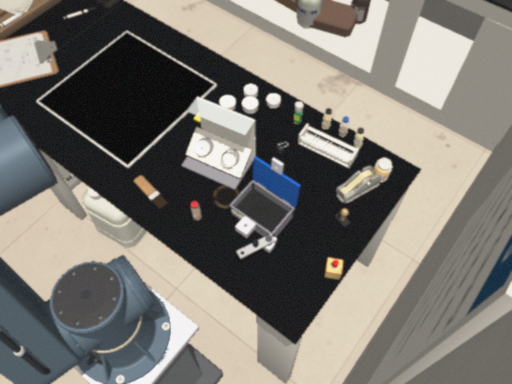

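View pics/top.png

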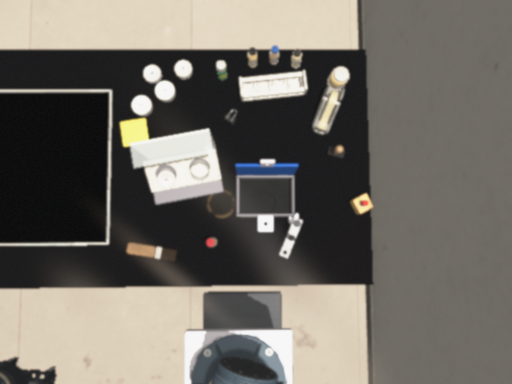

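The `scene` picture shows the stand at about (222,145), with two white tins in its pockets, and the case with its upright lid at (265,200). The bar is at (257,245), the red pin in its block at (334,268) and the vial at (196,210). In the `top` picture the tins are at (166,176) and (200,168). The capped tin is in the +y pocket.

The moves only shift the tool and turn it about its z, so I can't set a lean directly. First I'll test in free space what the arm does at a pose beyond its reach.

```bash
python3 -m pendant '{"hand":[-1,-1,-1,-1,-1,-1,-1,-1],"linear":[[0,1,0],[0,2,0],[0,3,0],[0,4,0],[0,5,0],[0,6,0],[0,7,0],[0,7,0]],"twist":[0,0,0,0,0,0,0,0]}'; python3 -c "
from h import *
s=st();print(R.from_rotvec(s['eef_rot']).as_matrix().round(3))"
```

```text
t: 2.67
tool_pos: [0.1891, 0.7229, 0.2451]
eef_rot: [0.401, 3.116, 0.001]
force: [-0.5, 0.7, 0.7]
grip_width: 0.0853
t 2.67 p [0.1891 0.7229 0.2451] rv [4.010e-01 3.116e+00 1.000e-03] F [-0.5  0.7  0.7] w 0.0853 q [ 1.315  0.868  1.037  1.739 -0.     1.571]
[[-0.967  0.253  0.   ]
 [ 0.253  0.967  0.001]
 [-0.     0.001 -1.   ]]
```

```bash
python3 -m pendant '{"hand":[-1,-1,-1,-1,-1,-1,-1,-1],"linear":[[0,1,0],[0,2,0],[0,3,0],[0,3,0],[0,3,0],[0,3,0],[0,3,0],[0,3,0]],"twist":[0,0,0,0,0,0,0,0]}'; python3 -c "
from h import *
s=st();print(R.from_rotvec(s['eef_rot']).as_matrix().round(3))"
```

```text
t: 3.33
tool_pos: [0.203, 0.7761, 0.2134]
eef_rot: [0.4, 3.109, 0.073]
force: [-0.1, 0.4, 0.4]
grip_width: 0.0854
t 3.33 p [0.203  0.7761 0.2134] rv [0.4   3.109 0.073] F [-0.1  0.4  0.4] w 0.0854 q [ 1.315  1.061  1.353  1.816 -0.     1.571]
[[-0.967  0.253  0.012]
 [ 0.253  0.966  0.045]
 [-0.     0.047 -0.999]]
```

```bash
python3 -m pendant '{"hand":[-1,-1,-1,-1,-1,-1,-1,-1],"linear":[[0,-1,-1],[0,-2,-2],[0,-3,-2],[0,-3,-2],[0,-3,-2],[0,-3,-2],[0,-3,-2],[0,-3,-2]],"twist":[0,0,0,0,0,0,0,0]}'; python3 -c "
from h import *
s=st();print(R.from_rotvec(s['eef_rot']).as_matrix().round(3))"
```

```text
t: 4.0
tool_pos: [0.1717, 0.6565, 0.2901]
eef_rot: [0.4, 3.109, 0.078]
force: [0.2, -0.2, -1.3]
grip_width: 0.0854
t 4.0 p [0.1717 0.6565 0.2901] rv [0.4   3.109 0.078] F [ 0.2 -0.2 -1.3] w 0.0854 q [1.315 0.581 0.627 1.566 0.    1.571]
[[-0.967  0.253  0.013]
 [ 0.253  0.966  0.048]
 [ 0.     0.05  -0.999]]
```

```bash
python3 -m pendant '{"hand":[-1,-1,-1,-1,-1,-1,-1,-1],"linear":[[0,15,-5],[0,15,-5],[0,15,-5],[0,15,-5],[0,15,-5],[0,15,-5],[0,15,-5],[0,15,-5]],"twist":[0,0,0,0,0,0,0,0]}'; python3 -c "
from h import *
s=st();print(R.from_rotvec(s['eef_rot']).as_matrix().round(3)[:,2])"
```

```text
t: 4.67
tool_pos: [0.1755, 0.671, 0.3706]
eef_rot: [0.4, 3.11, 0.064]
force: [-0.3, -1.2, 0.2]
grip_width: 0.0857
t 4.67 p [0.1755 0.671  0.3706] rv [0.4   3.11  0.064] F [-0.3 -1.2  0.2] w 0.0857 q [1.315 0.846 1.353 2.037 0.    1.571]
[ 0.01   0.04  -0.999]
```

```bash
python3 -m pendant '{"hand":[-1,-1,-1,-1,-1,-1,-1,-1],"linear":[[0,0,-10],[0,0,-10],[0,0,-10],[0,0,-10],[0,0,-10],[0,0,-10],[0,0,-10],[0,0,-10]],"twist":[0,0,0,0,0,0,0,0]}'; python3 -c "
from h import *
s=st();print(R.from_rotvec(s['eef_rot']).as_matrix().round(3)[:,2])"
```

```text
t: 5.33
tool_pos: [0.1726, 0.6598, 0.4237]
eef_rot: [0.398, 3.095, 0.185]
force: [-0.5, -0.2, 0.6]
grip_width: 0.0854
t 5.33 p [0.1726 0.6598 0.4237] rv [0.398 3.095 0.185] F [-0.5 -0.2  0.6] w 0.0854 q [1.315 0.769 1.353 2.036 0.    1.571]
[ 0.03   0.115 -0.993]
```

```bash
python3 -m pendant '{"hand":[-1,-1,-1,-1,-1,-1,-1,-1],"linear":[[0,-1,0],[0,-2,0],[0,-3,0],[0,-4,0],[0,-5,0],[0,-6,0],[0,-7,1],[0,-8,2]],"twist":[0,0,0,0,0,0,0,0]}'; python3 -m pendant '{"hand":[-1,-1,-1,-1,-1,-1,-1,-1],"linear":[[0,-20,0],[0,-20,0],[0,-20,0],[0,-20,0],[0,-20,0],[0,-20,0],[0,-20,0],[0,-20,0]],"twist":[0,0,0,0,0,0,0,0]}';python3 -c "
from h import *
s=st();print(R.from_rotvec(s['eef_rot']).as_matrix().round(3)[:,2])"
```

```text
t: 6.0
tool_pos: [0.128, 0.4895, 0.3865]
eef_rot: [0.398, 3.095, 0.188]
force: [0.2, 0.6, 1.3]
grip_width: 0.0854
t: 6.67
tool_pos: [0.0441, 0.1687, 0.3463]
eef_rot: [0.398, 3.095, 0.185]
force: [-0.2, -0.8, 0.2]
grip_width: 0.0859
t 6.67 p [0.0441 0.1687 0.3463] rv [0.398 3.095 0.185] F [-0.2 -0.8  0.2] w 0.0859 q [ 1.315 -0.553 -0.387  1.617 -0.     1.571]
[ 0.03   0.115 -0.993]
```

```bash
cat > fk.py <<'E'
import numpy as np
from scipy.optimize import least_squares
D=np.array([[.49966,.2418,.213,-.035,1.323],[.7472,.2451,.868,1.037,1.739],[.8022,.2134,1.061,1.353,1.816],[.6786,.2901,.581,.627,1.566],[.6936,.3706,.846,1.353,2.037],[.6820,.4237,.769,1.353,2.036],[.1744,.3463,-.553,-.387,1.617]])
def rows(q):
    f=q[0]-q[1];p=f+q[2]
    return np.array([[1,0,np.sin(q[0]),np.cos(f),np.sin(f),np.cos(p)],[0,1,np.cos(q[0]),-np.sin(f),np.cos(f),-np.sin(p)]])
A=np.vstack([rows(d[2:]) for d in D]);b=D[:,:2].ravel()
X=np.linalg.lstsq(A,b,rcond=None)[0]
lo=[-.74,-1.14,-2.1];hi=[1.72,1.35,2.04]
fk=lambda q:np.r_[rows(q)@X,q[0]-q[1]+q[2]]
def solve(tgt,q0,w):
    return least_squares(lambda q:(fk(q)-tgt)*[1,1,w],np.clip(q0,np.array(lo)+1e-3,np.array(hi)-1e-3),bounds=(lo,hi)).x
if __name__=='__main__':
    print(X.round(3),(A@X-b).round(4).reshape(-1,2).tolist())
    # calibrate: the up call
    for e in (.04,.4):
      for w in (.2,.5,1,2,4):
        q0=D[4,2:];c=fk(q0);th=np.pi/2-c[2]
        q=solve(c+[-e*np.sin(th),e*np.cos(th),0],q0,w);print(e,w,fk(q).round(3),(c[2]-fk(q)[2]).round(3))
E
python3 fk.py
```

```text
[-0.     0.243  0.486  0.393  0.065  0.442] [[-0.0001, 0.0001], [0.0002, -0.0003], [-0.0, 0.0001], [0.0, 0.0001], [-0.0001, 0.0001], [-0.0, 0.0], [0.0001, -0.0001]]
0.04 0.2 [0.687 0.406 1.475] 0.055
0.04 0.5 [0.68  0.399 1.505] 0.025
0.04 1 [0.676 0.394 1.522] 0.008
0.04 2 [0.674 0.393 1.528] 0.002
0.04 4 [0.673 0.392 1.529] 0.001
0.4 0.2 [0.65  0.71  0.869] 0.661
0.4 0.5 [0.588 0.59  1.231] 0.299
0.4 1 [0.558 0.523 1.425] 0.105
0.4 2 [0.545 0.497 1.501] 0.029
0.4 4 [0.542 0.489 1.523] 0.007
```

```bash
cat > sim.py <<'E'
from fk import *
vm=np.array([1.89,2.39,2.57])*.7/12
LO,HI=np.array([-.74,-1.14,-2.1]),np.array([1.72,1.353,2.037])
def jac(q):
    return np.array([(fk(q+d)-fk(q-d))/2e-5 for d in np.eye(3)*1e-5]).T
def call(q,rows,N=20,lam=.05,w=1.,clip=True,zero=False):
    p0=fk(q);th=p0[2]; Y=np.array([np.sin(th),np.cos(th)]);Z=np.array([np.cos(th),-np.sin(th)])
    q=q.copy()
    for a,b in rows:
        g=p0.copy();g[:2]+=.04*(a*Y+b*Z)
        c=fk(q);d=g[:2]-c[:2];n=np.hypot(*d)
        if clip and n>.0417:g[:2]=c[:2]+d*.0417/n
        qn=q.copy()
        for _ in range(N):
            e=(g-fk(qn))*[1,1,w];J=jac(qn)*np.array([[1],[1],[w]])
            qn=np.clip(qn+J.T@np.linalg.solve(J@J.T+lam**2*np.eye(3),e),LO,HI)
        dq=qn-q; q=q+dq*min(1,1/max(np.max(abs(dq)/vm),1e-9))
    return q
if __name__=='__main__':
    obs=[([.868,1.037,1.739],[(i,0) for i in (1,2,3,3,3,3,3,3)],[1.061,1.353,1.816]),
     ([.581,.627,1.566],[(15,-5)]*8,[.846,1.353,2.037]),([.846,1.353,2.037],[(0,-10)]*8,[.769,1.353,2.036])]
    res=[]
    for clip in (0,1):
     for N in (1,3,10,30,100):
      for lam in (.005,.02,.05,.1,.2):
       for w in (.2,.5,1.,2):
        s=[call(np.array(q),r,N,lam,w,clip) for q,r,_ in obs]
        res.append((sum(np.abs(a-o[2]).sum() for a,o in zip(s,obs)),clip,N,lam,w,[a.round(3).tolist() for a in s]))
    res.sort(key=lambda x:x[0])
    for r in res[:6]:print(r)
E
time python3 sim.py
```

```text
(np.float64(0.35398852006870174), 1, 100, 0.1, 2, [[1.094, 1.353, 1.859], [0.99, 1.353, 1.914], [0.759, 1.353, 2.037]])
(np.float64(0.3540282317877569), 1, 30, 0.1, 2, [[1.094, 1.353, 1.859], [0.99, 1.353, 1.914], [0.759, 1.353, 2.037]])
(np.float64(0.3543396651362526), 1, 10, 0.1, 2, [[1.094, 1.353, 1.859], [0.99, 1.353, 1.914], [0.759, 1.353, 2.037]])
(np.float64(0.35627303787402087), 1, 3, 0.1, 2, [[1.094, 1.353, 1.859], [0.991, 1.353, 1.913], [0.759, 1.353, 2.037]])
(np.float64(0.36166104924458187), 1, 100, 0.1, 1.0, [[1.092, 1.353, 1.853], [0.988, 1.353, 1.907], [0.747, 1.353, 2.037]])
(np.float64(0.36171651400643867), 1, 30, 0.1, 1.0, [[1.092, 1.353, 1.853], [0.988, 1.353, 1.907], [0.747, 1.353, 2.037]])
real	0m34.793s
user	0m34.982s
sys	0m0.192s
```

```bash
cat > srch.py <<'E'
from sim import *
rng=np.random.default_rng(0)
def ik(r,z,p,q0):
    q=solve(np.array([r,z,p]),q0,1.); return q if np.abs(fk(q)-[r,z,p]).max()<1e-3 else None
for tilt in (.12,.35,.6):
    out=[]
    for r in np.arange(.3,.86,.06):
      for z in np.arange(.15,.8,.1):
        q=ik(r,z,np.pi/2-tilt,np.array([.4,.3,1.2]))
        if q is None: continue
        for a in np.arange(0,2*np.pi,np.pi/4):
            f=call(q,[(20*np.cos(a),20*np.sin(a))]*8,2,.1,2.,1)
            c=fk(f); out.append((c[2]-np.pi/2+tilt,round(r,2),round(z,2),round(np.degrees(a)),c.round(3).tolist(),f.round(2).tolist()))
    out.sort(key=lambda x:-x[0]); print('tilt',tilt)
    for o in out[:6]+out[-4:]:print(round(float(o[0]),3),*o[1:])
E
time python3 srch.py
```

```text
tilt 0.12
0.482 0.3 0.15 180 [-0.089, 0.141, 1.933] [-0.74, -1.02, 1.65]
0.382 0.3 0.25 180 [-0.046, 0.211, 1.833] [-0.74, -0.81, 1.76]
0.319 0.36 0.15 180 [-0.023, 0.097, 1.77] [-0.74, -1.08, 1.43]
0.226 0.36 0.25 180 [0.023, 0.194, 1.677] [-0.74, -0.82, 1.59]
0.21 0.3 0.35 180 [0.005, 0.303, 1.66] [-0.74, -0.54, 1.86]
0.122 0.36 0.35 180 [0.043, 0.302, 1.572] [-0.74, -0.54, 1.78]
-0.304 0.3 0.45 225 [0.351, 0.671, 1.147] [-0.06, 0.83, 2.04]
-0.316 0.3 0.55 225 [0.581, 0.632, 1.135] [0.43, 1.33, 2.04]
-0.318 0.36 0.45 270 [0.548, 0.647, 1.133] [0.35, 1.26, 2.04]
-0.333 0.3 0.45 270 [0.5, 0.668, 1.118] [0.25, 1.17, 2.04]
tilt 0.35
0.737 0.3 0.25 180 [-0.096, 0.185, 1.958] [-0.74, -0.92, 1.78]
0.657 0.36 0.25 180 [-0.07, 0.106, 1.878] [-0.74, -1.09, 1.53]
0.647 0.3 0.35 180 [-0.059, 0.197, 1.868] [-0.74, -0.86, 1.75]
0.583 0.3 0.15 225 [-0.039, 0.247, 1.804] [-0.74, -0.71, 1.83]
0.541 0.3 0.15 180 [-0.024, 0.074, 1.762] [-0.74, -1.14, 1.36]
0.51 0.36 0.35 180 [0.0, 0.156, 1.73] [-0.74, -0.93, 1.54]
-0.274 0.36 0.55 270 [0.508, 0.731, 0.947] [0.26, 1.35, 2.04]
-0.295 0.36 0.55 225 [0.313, 0.751, 0.926] [-0.14, 0.97, 2.04]
-0.316 0.3 0.55 270 [0.479, 0.754, 0.904] [0.2, 1.34, 2.04]
-0.334 0.3 0.55 225 [0.313, 0.767, 0.887] [-0.14, 1.01, 2.04]
tilt 0.6
0.875 0.3 0.45 180 [-0.052, 0.132, 1.846] [-0.74, -1.01, 1.57]
0.866 0.36 0.25 225 [-0.046, 0.179, 1.837] [-0.74, -0.89, 1.68]
0.779 0.36 0.45 180 [-0.016, 0.085, 1.75] [-0.74, -1.11, 1.38]
0.759 0.42 0.25 225 [-0.002, 0.118, 1.73] [-0.74, -1.02, 1.45]
0.739 0.36 0.15 225 [-0.001, 0.074, 1.71] [-0.74, -1.13, 1.32]
0.728 0.36 0.35 225 [0.014, 0.158, 1.699] [-0.74, -0.92, 1.52]
-0.221 0.3 0.65 270 [0.403, 0.821, 0.75] [0.07, 1.35, 2.04]
-0.226 0.3 0.55 270 [0.267, 0.813, 0.745] [-0.22, 1.07, 2.03]
-0.237 0.36 0.65 225 [0.194, 0.796, 0.733] [-0.37, 0.93, 2.04]
-0.302 0.3 0.65 225 [0.213, 0.829, 0.669] [-0.31, 1.06, 2.04]
real	0m10.390s
user	0m10.881s
sys	0m0.088s
```

```bash
python3 -c "
from h import *
print(rel([.2,.16,.42]).round(2),rel([.33,-.053,.5]).round(2))"
```

```text
[-3.83  0.99 -1.74] [-8.32 -3.07 -4.24]
```

```bash
python3 -m pendant '{"hand":[-1,-1,-1,-1,-1,-1,-1,-1],"linear":[[-1,0.3,-0.5],[-2,0.5,-1],[-3,0.8,-1.5],[-3.8,1,-1.7],[-4.7,0.4,-2.2],[-5.6,-0.4,-2.7],[-6.5,-1.2,-3.2],[-7.4,-2.1,-3.7]],"twist":[-0.6,-1.2,-1.8,-2.4,-3,-3.6,-4.3,-5]}'; python3 -c "
from h import *
s=st();print(R.from_rotvec(s['eef_rot']).as_matrix().round(3)[:,1:])
print(rel([.33,-.053,.5]).round(2))"
```

```text
t: 7.33
tool_pos: [0.1947, 0.1195, 0.4228]
eef_rot: [-0.219, 3.091, 0.174]
force: [-0.4, 0.7, -0.4]
grip_width: 0.0858
t 7.33 p [0.1947 0.1195 0.4228] rv [-0.219  3.091  0.174] F [-0.4  0.7 -0.4] w 0.0858 q [ 0.428 -0.356 -0.095  1.756  0.092  0.29 ]
[[-0.143  0.03 ]
 [ 0.984  0.115]
 [ 0.109 -0.993]]
[-2.84 -4.51 -2.31]
```

```bash
python3 -m pendant '{"hand":[-1,-1,-1,-1,-1,-1,-1,-1],"linear":[[-0.5,-0.7,-0.4],[-1,-1.4,-0.8],[-1.4,-2.1,-1.1],[-1.8,-2.8,-1.4],[-2.2,-3.5,-1.8],[-2.5,-4.1,-2.1],[-2.8,-4.5,-2.3],[-2.8,-4.5,-2.3]],"twist":[0,0,0,0,0,0,0,0]}'; python3 -c "
from h import *
s=st();print(R.from_rotvec(s['eef_rot']).as_matrix().round(3)[:,1:])
print(rel([.33,-.053,.5]).round(2))"
```

```text
t: 8.0
tool_pos: [0.3299, -0.0559, 0.4986]
eef_rot: [-0.209, 3.094, 0.174]
force: [-0.8, 0.7, -2.0]
grip_width: 0.0856
t 8.0 p [ 0.3299 -0.0559  0.4986] rv [-0.209  3.094  0.174] F [-0.8  0.7 -2. ] w 0.0856 q [-0.275 -0.007  0.384  1.966  0.118 -0.41 ]
[[-0.136  0.028]
 [ 0.985  0.114]
 [ 0.109 -0.993]]
[-0.01  0.08 -0.03]
```

```bash
python3 -m pendant '{"hand":[-1,-1,-1,-1,-1,-1,-1,-1],"linear":[[0,1,0],[0,1.5,-1],[0,1.5,-2],[0,1.5,-3],[0,1.5,-4],[0,1.5,-5],[0,1.5,-6],[0,1.5,-7]],"twist":[0,0,0,0,0,0,0,0]}'; python3 -c "
from h import *
s=st();M=R.from_rotvec(s['eef_rot']).as_matrix();print(M.round(3)[:,1:],np.hypot(*M[:2,2]),np.degrees(np.arctan2(M[1,2],M[0,2])))"
```

```text
t: 8.67
tool_pos: [0.3201, 0.0029, 0.5404]
eef_rot: [-0.208, 3.057, 0.162]
force: [-0.6, -0.2, 0.2]
grip_width: 0.0854
t 8.67 p [0.3201 0.0029 0.5404] rv [-0.208  3.057  0.162] F [-0.6 -0.2  0.2] w 0.0854 q [-0.102 -0.029  0.491  2.036  0.117 -0.234]
[[-0.138  0.066]
 [ 0.985  0.11 ]
 [ 0.1   -0.992]] 0.12836473441237717 59.255402379262485
```

```bash
python3 -m pendant '{"hand":[-1,-1,-1,-1,-1,-1,-1,-1],"linear":[[0,0,-25],[0,0,-25],[0,0,-25],[0,0,-25],[0,0,-25],[0,0,-25],[0,0,-25],[0,0,-25]],"twist":[0,0,0,0,0,0,0,0]}'; python3 -c "
from h import *
s=st();M=R.from_rotvec(s['eef_rot']).as_matrix();print(M.round(3)[:,1:],np.hypot(*M[:2,2]),np.degrees(np.arctan2(M[1,2],M[0,2])))"
```

```text
t: 9.33
tool_pos: [0.3188, 0.0047, 0.5536]
eef_rot: [-0.203, 3.019, 0.151]
force: [0.4, -0.1, -0.1]
grip_width: 0.0855
t 9.33 p [0.3188 0.0047 0.5536] rv [-0.203  3.019  0.151] F [ 0.4 -0.1 -0.1] w 0.0855 q [-0.096 -0.047  0.513  2.036  0.116 -0.225]
[[-0.138  0.105]
 [ 0.986  0.106]
 [ 0.091 -0.989]] 0.1492689497833393 45.434983724335055
```

```bash
python3 -c "
from sim import *
for q in ([-.047,.513,2.036],[.3,.85,2.036],[.6,1.1,2.036],[.4,.9,2.036],[-.4,.1,2.036],[-.3,.4,2.036]):
    q=np.array(q);J=jac(q);g=np.array([1,-1])@np.linalg.inv(J[:2,:2]);c=fk(q);n=np.linalg.norm(g)
    print(q,c.round(3),'g',g.round(2),'dir tilt-out (r,z)',(-g/n).round(2),'gain w.37',(.0417*n/(1+.37*n*n)).round(3))
"

```

```text
[-0.047  0.513  2.036] [0.317 0.552 1.476] g [ 0.14 -3.01] dir tilt-out (r,z) [-0.05  1.  ] gain w.37 0.029
[0.3   0.85  2.036] [0.482 0.527 1.486] g [-0.79 -2.54] dir tilt-out (r,z) [0.3  0.96] gain w.37 0.031
[0.6   1.1   2.036] [0.603 0.447 1.536] g [-1.48 -2.16] dir tilt-out (r,z) [0.56 0.83] gain w.37 0.031
[0.4   0.9   2.036] [0.518 0.494 1.536] g [-1.03 -2.43] dir tilt-out (r,z) [0.39 0.92] gain w.37 0.031
[-0.4    0.1    2.036] [0.14  0.494 1.536] g [ 1.72 -4.06] dir tilt-out (r,z) [-0.39  0.92] gain w.37 0.022
[-0.3    0.4    2.036] [0.218 0.58  1.336] g [ 0.96 -3.1 ] dir tilt-out (r,z) [-0.3   0.96] gain w.37 0.028
```

```bash
python3 -m pendant '{"hand":[-1,-1,-1,-1,-1,-1,-1,-1],"linear":[[-1,-0.4,0.5],[-2,-0.8,1],[-3,-1.2,1.5],[-4,-1.6,2],[-5,-2,2.4],[-6,-2.4,2.8],[-7,-2.8,3.2],[-8,-3,3.4]],"twist":[0,0,0,0,0,0,0,0]}'; python3 -m pendant '{"hand":[-1,-1,-1,-1,-1,-1,-1,-1],"linear":[[-1,0,-0.5],[-1,0,-2],[-1,0,-4],[-1,0,-8],[-1,0,-8],[-1,0,-8],[-1,0,-8],[-1,0,-8]],"twist":[0,0,0,0,0,0,0,0]}'; python3 -c "
from h import *
s=st();M=R.from_rotvec(s['eef_rot']).as_matrix();print(M.round(3)[:,1:],np.hypot(*M[:2,2]),np.degrees(np.arctan2(M[1,2],M[0,2])))"
```

```text
t: 10.0
tool_pos: [0.6145, -0.053, 0.454]
eef_rot: [-0.202, 3.023, 0.152]
force: [0.5, -1.1, 1.2]
grip_width: 0.0856
t: 10.67
tool_pos: [0.6695, -0.0475, 0.4639]
eef_rot: [-0.19, 2.939, 0.125]
force: [0.4, -0.0, -0.3]
grip_width: 0.0857
t 10.67 p [ 0.6695 -0.0475  0.4639] rv [-0.19   2.939  0.125] F [ 0.4 -0.  -0.3] w 0.0857 q [-0.125  0.712  1.353  2.036  0.119 -0.244]
[[-0.136  0.186]
 [ 0.988  0.096]
 [ 0.071 -0.978]] 0.20970328064590973 27.270485367938303
```

```bash
python3 -m pendant '{"hand":[-1,-1,-1,-1,-1,-1,-1,-1],"linear":[[0,-1,-1],[0,-2,-2],[0,-2,-8],[0,-2,-8],[0,-2,-8],[0,-2,-8],[0,-2,-8],[0,-2,-8]],"twist":[0,0,0,0,0,0,0,0]}'; python3 -m pendant '{"hand":[-1,-1,-1,-1,-1,-1,-1,-1],"linear":[[0,0,-8],[0,0,-8],[0,0,-8],[0,0,-8],[0,0,-8],[0,0,-8],[0,0,-8],[0,0,-8]],"twist":[0,0,0,0,0,0,0,0]}'; python3 -c "
from h import *
s=st();M=R.from_rotvec(s['eef_rot']).as_matrix();print(M.round(3)[:,1:],np.hypot(*M[:2,2]),np.degrees(np.arctan2(M[1,2],M[0,2])))"
```

```text
t: 11.33
tool_pos: [0.6467, -0.1164, 0.5036]
eef_rot: [-0.179, 2.871, 0.092]
force: [0.2, -0.3, 0.9]
grip_width: 0.0852
t: 12.0
tool_pos: [0.6246, -0.116, 0.5531]
eef_rot: [-0.166, 2.799, 0.059]
force: [-0.2, 1.3, -0.2]
grip_width: 0.0854
t 12.0 p [ 0.6246 -0.116   0.5531] rv [-0.166  2.799  0.059] F [-0.2  1.3 -0.2] w 0.0854 q [-0.251  0.577  1.352  2.036  0.14  -0.347]
[[-0.122  0.328]
 [ 0.992  0.06 ]
 [ 0.021 -0.943]] 0.33310463897479103 10.450005360124672
```

```bash
python3 -c "
from h import *
for p in ([.5,.09,.42],[.5,.19,.25],[.55,.198,.205]): print(rel(p).round(2))"
```

```text
[3.47 5.42 2.43]
[4.61 7.81 6.59]
[3.79 7.83 8.07]
```

```bash
python3 -m pendant '{"hand":[-1,-1,-1,-1,-1,-1,-1,-1],"linear":[[0.5,0.8,0.4],[1,1.5,0.8],[1.6,2.3,1.2],[2.1,3.1,1.6],[2.6,3.9,2],[3.1,4.7,2.3],[3.5,5.4,2.6],[3.8,5.9,3.4]],"twist":[0,-0.2,-0.4,-0.7,-0.7,-0.7,-0.7,-0.7]}'; python3 -c "
from h import *
st()
for p in ([.5,.19,.25],[.55,.198,.205]): print(rel(p).round(2))"
```

```text
t: 12.67
tool_pos: [0.5406, 0.0303, 0.4504]
eef_rot: [-0.251, 2.79, 0.044]
force: [0.9, 0.7, 0.9]
grip_width: 0.0857
t 12.67 p [0.5406 0.0303 0.4504] rv [-0.251  2.79   0.044] F [0.9 0.7 0.9] w 0.0857 q [ 0.027  0.043  0.235  1.425  0.051 -0.143]
[1.95 4.11 4.62]
[1.13 4.08 6.11]
```

```bash
python3 -m pendant '{"hand":[-1,-1,-1,-1,-1,-1,-1,-1],"linear":[[0.4,0.7,0.6],[0.8,1.4,1.2],[1.2,2.1,1.9],[1.5,2.8,2.6],[1.8,3.5,3.4],[1.9,4.1,4.2],[1.6,4.1,5.1],[1.1,4.1,6.1]],"twist":[0,0,0,0,0,0,0,0]}'; python3 - <<'E'
from h import *
s=st();M=R.from_rotvec(s['eef_rot']).as_matrix();print(M.round(3))
a=snapshot('wrist');cv2.imwrite('pics/w1.png',a[:,:,::-1])
for n in ['capped_tin','open_tin','pocket_left','pocket_right','hood_edge','stand']:
    r=landmark_of('wrist',n); print(n,[(np.round(x['location'],4).tolist(),round(x['score'],2)) for x in r[:2]])
E
```

```text
t: 13.33
tool_pos: [0.5483, 0.1994, 0.2067]
eef_rot: [-0.256, 2.791, 0.045]
force: [1.4, 1.3, 1.1]
grip_width: 0.0857
t 13.33 p [0.5483 0.1994 0.2067] rv [-0.256  2.791  0.045] F [1.4 1.3 1.1] w 0.0857 q [ 0.383  0.108 -0.315  0.814 -0.066  0.189]
[[-0.927 -0.182  0.328]
 [-0.172  0.983  0.061]
 [-0.333  0.    -0.943]]
capped_tin [([0.6133, 0.2051, 0.0447], 0.56)]
open_tin [([0.6302, 0.1112, 0.0448], 0.91)]
pocket_left []
pocket_right []
hood_edge [([0.63, 0.1638, 0.1999], 0.78)]
stand [([0.63, 0.1626, -0.0004], 0.81)]
```

View pics/w1.png

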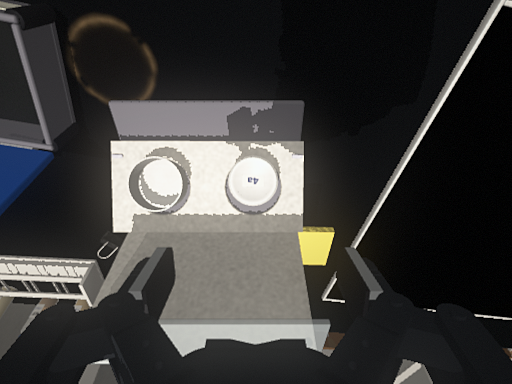

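```bash
python3 - <<'E'
from h import *
b=np.array([.6115,.207,.045]);n=np.array([-.564,-.106,.819])
m=trace('wrist','capped_tin')[0]['pixels'].astype(np.uint8)
print('trace bbox',cv2.boundingRect(m))
e1=np.cross(n,[0,0,1]);e1/=np.linalg.norm(e1);e2=np.cross(n,e1)
P=np.array([proj('wrist',b+h*n+.0255*(np.cos(a)*e1+np.sin(a)*e2)) for h in (0,.027) for a in np.linspace(0,6.28,60)])
print('pred bbox',P.min(0).round(1),P.max(0).round(1), 'cap',P[60:].min(0).round(1),P[60:].max(0).round(1))
t=b+.020*n; print('target',t.round(4),rel(t).round(2),rel(t-.04*R.from_rotvec(arm.get_state()['eef_rot']).as_matrix()[:,2]).round(2))
# px per mm
print(proj('wrist',b+.027*n+.01*e1)-proj('wrist',b+.027*n),proj('wrist',b+.027*n+.01*e2)-proj('wrist',b+.027*n),e1.round(2),e2.round(2))
E
```

```text
trace bbox (228, 155, 50, 50)
pred bbox [227.3 152.7] [276.9 202.5] cap [227.3 152.7] [276.9 202.5]
target [0.6002 0.2049 0.0614] [ 0.05 -0.05  3.93] [ 0.05 -0.05  2.93]
[ 9.74223327 -0.05624283] [-0.06241838 -9.77284226] [-0.18  0.98  0.  ] [-0.8  -0.15 -0.57]
```

```bash
python3 -m pendant '{"hand":[-1,-1,-1,-1,-1,-1,-1,-1],"linear":[[0,0,0.8],[0,0,1.6],[0,0,2.3],[0,0,2.9],[0,0,3.3],[0,0,3.6],[0,0,3.85],[0,0,3.85]],"twist":[0,0,0,0,0,0,0,0]}'; python3 -m pendant '{"hand":[0,0.3,1,1,1,1,1,1],"linear":[[0,0,0],[0,0,0],[0,0,0],[0,0,0],[0,0,0],[0,0,0],[0,0,0],[0,0,0]],"twist":[0,0,0,0,0,0,0,0]}'
```

```text
t: 14.4
tool_pos: [0.5999, 0.2068, 0.0626]
eef_rot: [-0.251, 2.792, 0.043]
force: [-0.0, 0.7, -0.7]
grip_width: 0.0855
t: 15.07
tool_pos: [0.6004, 0.2072, 0.0652]
eef_rot: [-0.252, 2.789, 0.044]
force: [-9.9, -3.0, 16.1]
grip_width: 0.0457
```

```bash
python3 - <<'E'
from h import *
s=st()
a=snapshot('wrist');b=snapshot('scene')
c=cv2.resize(b[90:190,170:270],(400,400))
cv2.imwrite('pics/w2.png',np.hstack([cv2.resize(a,(533,400)),c[:,:260]])[:,:,::-1])
for n in ['capped_tin','open_tin']:
    r=landmark_of('wrist',n); print(n,[(np.round(x['location'],4).tolist(),round(x['score'],2)) for x in r[:2]])
E
```

```text
t 15.07 p [0.6004 0.2072 0.0652] rv [-0.252  2.789  0.044] F [-9.9 -3.  16.1] w 0.0457 q [ 0.361  0.326 -0.426  0.482 -0.06   0.171]
capped_tin [([0.6115, 0.2069, 0.0404], 0.67)]
open_tin [([0.6338, 0.1097, 0.0447], 0.64)]
```

View pics/w2.png

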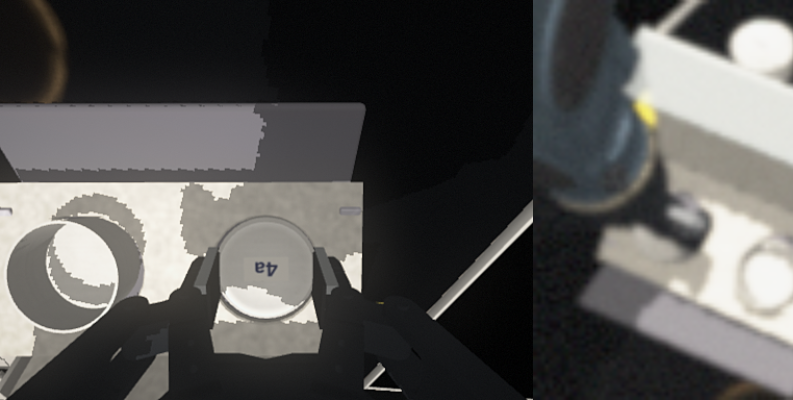

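```bash
python3 -m pendant '{"hand":[1,1,1,1,1,1,1,1],"linear":[[0,0,-0.1],[0,0,-0.3],[0,0,-0.6],[0,0,-1],[0.1,0,-1.5],[0.2,0,-2],[0.4,0,-2.6],[0.6,0,-3.2]],"twist":[0,0,0,0,0,0,0,0]}'; python3 - <<'E'
from h import *
s=st()
a=snapshot('wrist')
cv2.imwrite('pics/w3.png',a[:,:,::-1])
m=trace('wrist','capped_tin'); print([ (cv2.boundingRect(x['pixels'].astype(np.uint8)),round(x['score'],2)) for x in m[:2]])
for n in ['capped_tin','open_tin']:
    r=landmark_of('wrist',n); print(n,[(np.round(x['location'],4).tolist(),round(x['score'],2)) for x in r[:2]])
E
```

```text
t: 15.93
tool_pos: [0.535, 0.1951, 0.1776]
eef_rot: [-0.251, 2.79, 0.044]
force: [-0.6, 0.6, -0.8]
grip_width: 0.0457
t 15.93 p [0.535  0.1951 0.1776] rv [-0.251  2.79   0.044] F [-0.6  0.6 -0.8] w 0.0457 q [ 0.386  0.097 -0.404  0.736 -0.068  0.195]
[((211, 206, 90, 99), 0.98)]
capped_tin [([0.5412, 0.1947, 0.1581], 0.76)]
open_tin [([0.6309, 0.109, 0.0447], 0.63)]
```

```bash
python3 -c "
from h import *
for p in ([.51,.1,.22],[.51,-.03,.2],[.519,-.085,.1]): print(rel(p).round(2))"
```

```text
[ 0.65 -2.23 -1.37]
[ 1.36 -5.43 -1.09]
[ 2.22 -6.82  1.25]
```

View pics/w3.png

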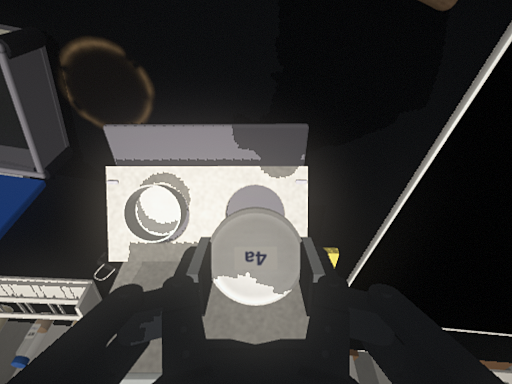

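The picture shows the tin held squarely between the pads at (255,255). Its pocket is empty, and the open tin hasn't moved, at (158,212). Next I carry it over to the case.

```bash
python3 -m pendant '{"hand":[1,1,1,1,1,1,1,1],"linear":[[0.2,-0.7,-0.5],[0.5,-1.6,-1],[0.7,-2.5,-1.3],[0.9,-3.4,-1.3],[1.2,-4.3,-1.2],[1.4,-5.2,-1],[1.7,-6,-0.3],[2,-6.6,0.4]],"twist":[0,0,0,0,0,0,0,0]}'; python3 - <<'E'
from h import *
s=st();print(rel([.519,-.085,.1]).round(2))
a=snapshot('wrist');b=snapshot('top');snapshot('scene')
for c in ['wrist','top','scene']:
  for n in ['nest','capped_tin','case','bar_knob','bar_pivot']:
    r=landmark_of(c,n); print(c,n,[(np.round(x['location'],4).tolist(),round(x['score'],2)) for x in r[:1]])
E
```

```text
t: 16.8
tool_pos: [0.5151, -0.0796, 0.1343]
eef_rot: [-0.25, 2.788, 0.042]
force: [1.1, 0.3, -0.6]
grip_width: 0.0457
t 16.8 p [ 0.5151 -0.0796  0.1343] rv [-0.25   2.788  0.042] F [ 1.1  0.3 -0.6] w 0.0457 q [-0.231  0.049 -0.573  0.632  0.134 -0.389]
[ 0.22 -0.15  0.83]
wrist nest [([0.5309, -0.0846, 0.0101], 0.95)]
wrist capped_tin [([0.5287, -0.0803, 0.1141], 0.78)]
wrist case [([0.5524, -0.0848, -0.0031], 0.98)]
wrist bar_knob [([0.4268, -0.1531, 0.0984], 0.96)]
wrist bar_pivot [([0.4654, -0.1701, 0.0686], 0.94)]
top nest [([0.5289, -0.0801, 0.0096], 0.82)]
top capped_tin [([0.525, -0.076, 0.1071], 0.55)]
top case [([0.5503, -0.086, -0.0002], 0.87)]
top bar_knob []
top bar_pivot [([0.466, -0.1726, 0.0677], 0.59)]
scene nest [([0.5301, -0.0802, 0.0052], 0.64)]
scene capped_tin [([0.5226, -0.0793, 0.1092], 0.56)]
scene case [([0.5474, -0.0897, 0.0014], 0.87)]
scene bar_knob [([0.4212, -0.1519, 0.0936], 0.7)]
scene bar_pivot [([0.4698, -0.1706, 0.0726], 0.88)]
```

```bash
python3 -c "
from h import *
for z in (.06,.048,.04): print(rel([.5175,-.0835,z]).round(2))"
```

```text
[ 0.57 -0.18  1.77]
[ 0.67 -0.18  2.05]
[ 0.74 -0.18  2.24]
```

```bash
python3 -m pendant '{"hand":[1,1,1,1,1,1,1,1],"linear":[[0.1,-0.1,0.4],[0.2,-0.2,0.8],[0.3,-0.2,1.2],[0.4,-0.2,1.5],[0.57,-0.2,1.77],[0.62,-0.2,1.9],[0.67,-0.2,2.05],[0.67,-0.2,2.05]],"twist":[0,0,0,0,0,0,0,0]}'; python3 -c "
from h import *
print(rel([.5175,-.0835,.04]).round(2))"
```

```text
t: 18.37
tool_pos: [0.5176, -0.0845, 0.0473]
eef_rot: [-0.251, 2.791, 0.044]
force: [1.6, 0.3, -1.9]
grip_width: 0.0456
[0.06 0.02 0.17]
```

```bash
python3 -m pendant '{"hand":[1,1,1,1,1,1,1,1],"linear":[[0.01,0.02,0.03],[0.02,0.02,0.06],[0.03,0.02,0.09],[0.04,0.02,0.12],[0.05,0.02,0.15],[0.06,0.02,0.17],[0.06,0.02,0.17],[0.06,0.02,0.17]],"twist":[0,0,0,0,0,0,0,0]}'; python3 -c "
from h import *
print(rel([.5175,-.0835,.034]).round(2))"
```

```text
t: 19.03
tool_pos: [0.5177, -0.0837, 0.0409]
eef_rot: [-0.252, 2.791, 0.044]
force: [2.7, -0.5, 0.3]
grip_width: 0.0459
[0.06 0.01 0.16]
```

```bash
python3 -m pendant '{"hand":[1,1,1,1,1,1,1,1],"linear":[[0.01,0,0.03],[0.02,0,0.06],[0.03,0,0.09],[0.04,0,0.11],[0.05,0,0.13],[0.06,0,0.15],[0.06,0,0.15],[0.06,0,0.15]],"twist":[0,0,0,0,0,0,0,0]}'
```

```text
t: 19.7
tool_pos: [0.521, -0.0833, 0.0375]
eef_rot: [-0.253, 2.783, 0.045]
force: [2.4, 8.1, 29.8]
grip_width: 0.0458
```

```bash
python3 -m pendant '{"hand":[0.5,0,-0.5,-1,-1,-1,-1,-1],"linear":[[0,0,-0.05],[0,0,-0.1],[0,0,-0.1],[0,0,-0.1],[0,0,-0.1],[0,0,-0.1],[0,0,-0.4],[0,0,-1]],"twist":[0,0,0,0,0,0,0,0]}';  python3 -m pendant '{"hand":[-1,-1,-1,-1,-1,-1,-1,-1],"linear":[[0,0,-0.8],[0,0,-1.6],[0,0,-2.4],[0,0,-3],[0,0,-3.4],[0,0,-3.4],[0,0,-3.4],[0,0,-3.4]],"twist":[0,0,0,0,0,0,0,0]}'; python3 - <<'E'
from h import *
s=st()
a=snapshot('wrist');b=snapshot('scene')
cv2.imwrite('pics/w4.png',a[:,:,::-1])
for c in ['wrist','scene']:
  for n in ['nest','capped_tin','lid_edge','hinge','bar_knob','bar_hole','bracket_hole']:
    r=landmark_of(c,n); print(c,n,[(np.round(x['location'],4).tolist(),round(x['score'],2)) for x in r[:1]])
E
```

```text
t: 20.37
tool_pos: [0.5034, -0.0859, 0.0705]
eef_rot: [-0.252, 2.793, 0.045]
force: [-1.3, 0.1, -0.2]
grip_width: 0.0855
t: 21.03
tool_pos: [0.459, -0.0941, 0.199]
eef_rot: [-0.251, 2.792, 0.045]
force: [-0.5, 0.8, -0.4]
grip_width: 0.0856
t 21.03 p [ 0.459  -0.0941  0.199 ] rv [-0.251  2.792  0.045] F [-0.5  0.8 -0.4] w 0.0856 q [-0.304 -0.101 -0.541  0.828  0.156 -0.459]
wrist nest [([0.5351, -0.0878, 0.0108], 0.96)]
wrist capped_tin [([0.5379, -0.0839, 0.0058], 0.75)]
wrist lid_edge [([0.6254, -0.0849, 0.1703], 0.83)]
wrist hinge [([0.6068, -0.0832, 0.0563], 0.86)]
wrist bar_knob [([0.4264, -0.1535, 0.097], 0.81)]
wrist bar_hole [([0.382, -0.1368, 0.0644], 0.81)]
wrist bracket_hole [([0.4644, -0.084, 0.0517], 0.67)]
scene nest [([0.5281, -0.0824, 0.0068], 0.94)]
scene capped_tin [([0.537, -0.0851, 0.0048], 0.52)]
scene lid_edge [([0.6258, -0.0854, 0.1691], 0.93)]
scene hinge [([0.6065, -0.0802, 0.0494], 0.89)]
scene bar_knob [([0.4234, -0.1511, 0.0953], 0.73)]
scene bar_hole [([0.3825, -0.1402, 0.0707], 0.63)]
scene bracket_hole [([0.4584, -0.0817, 0.05], 0.62)]
```

View pics/w4.png

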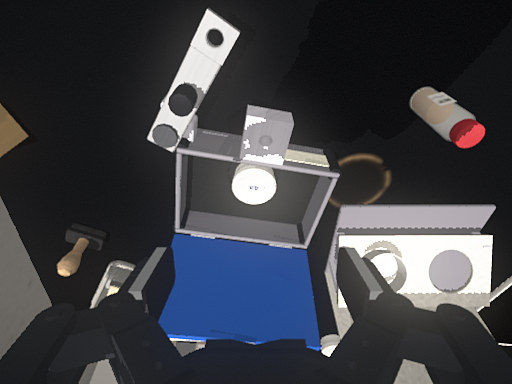

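```bash
python3 - <<'E'
from h import *
a=cv2.imread('pics/w4.png')
m=trace('wrist','capped_tin')[0]['pixels'].astype(np.uint8); x,y,w,h=cv2.boundingRect(m); print('trace',x,y,x+w,y+h)
def bb(c,zb,nrm=(0,0,1)):
    P=np.array([proj('wrist',np.r_[c,zb]+k*np.array([0,0,1])+.0255*np.array([np.cos(t),np.sin(t),0])) for k in (0,.027) for t in np.linspace(0,6.28,60)])
    return P.min(0).round(1),P.max(0).round(1)
for c in ([.530,-.083],[.535,-.084],[.537,-.0845]):
  for zb in (.008,.013): print(c,zb,*bb(c,zb))
cr=a[140:250,170:345].astype(float); cr=255*(np.clip(cr,0,255)/255)**.4
cv2.imwrite('pics/w5.png',cv2.resize(cr.astype(np.uint8),None,fx=4,fy=4,interpolation=cv2.INTER_CUBIC))
E
```

```text
trace 232 163 276 204
[0.53, -0.083] 0.008 [230.5 152.7] [275.3 201.3]
[0.53, -0.083] 0.013 [230.2 154.9] [275.5 204.1]
[0.535, -0.084] 0.008 [229.1 156.3] [273.4 204.4]
[0.535, -0.084] 0.013 [228.8 158.5] [273.7 207.1]
[0.537, -0.0845] 0.008 [228.5 157.6] [272.6 205.5]
[0.537, -0.0845] 0.013 [228.2 159.9] [272.9 208.3]
```

View pics/w5.png

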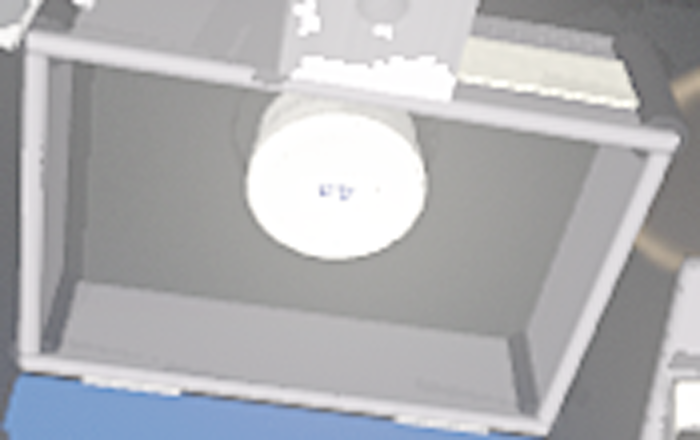

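```bash
python3 - <<'E'
from h import *
a=cv2.imread('pics/w4.png'); g=a[140:250,170:345].min(2)
m=((g>150).astype(np.uint8)); n,l,s,c=cv2.connectedComponentsWithStats(m[25:,:]) 
k=l[25,85]; cnt=cv2.findContours((l==k).astype(np.uint8),cv2.RETR_EXTERNAL,2)[0][0]
lab=(l==k); ys,xs=np.nonzero(lab); print('white bbox',xs.min()+170,ys.min()+165,xs.max()+170,ys.max()+165)
def cap(c,zb,tx=0):
    R0=R.from_rotvec([0,tx,0])
    P=np.array([proj('wrist',np.r_[c,zb]+R0.apply([.0255*np.cos(t),.0255*np.sin(t),.027])) for t in np.linspace(0,6.28,90)])
    return P.min(0).round(1),P.max(0).round(1)
for c,zb,tx in (([.530,-.083],.008,0),([.534,-.084],.008,0),([.530,-.083],.013,0),([.534,-.084],.011,-.1),([.534,-.084],.011,.1)): print(c,zb,tx,*cap(c,zb,tx))
# recess ring prediction left edge
for c in ([.530,-.083],): print([proj('wrist',[c[0]+.031*np.cos(t),c[1]+.031*np.sin(t),.013]).round(0).tolist() for t in np.linspace(0,5.5,8)])
E
```

```text
white bbox 232 165 339 204
[0.53, -0.083] 0.008 0 [230.5 165.4] [275.2 201.3]
[0.534, -0.084] 0.008 0 [229.2 168.3] [273.6 203.7]
[0.53, -0.083] 0.013 0 [230.2 167.9] [275.5 204.1]
[0.534, -0.084] 0.011 -0.1 [229.3 166.5] [274.2 204.9]
[0.534, -0.084] 0.011 0.1 [228.8 173.1] [273.3 205.5]
[[249.0, 193.0], [267.0, 190.0], [278.0, 177.0], [275.0, 161.0], [258.0, 151.0], [237.0, 155.0], [227.0, 170.0], [233.0, 185.0]]
```

```bash
python3 -c "
from h import *
for p in ([.5,-.05,.28],[.58,-.022,.3],[.69,-.022,.28],[.69,-.022,.165]): print(rel(p).round(2))"
```

```text
[-1.79  0.91 -1.48]
[-3.93  1.24 -1.25]
[-6.32  0.75  0.12]
[-5.36  0.75  2.83]
```

```bash
python3 -m pendant '{"hand":[1,1,1,1,1,1,1,1],"linear":[[-0.8,0.4,-0.7],[-1.7,0.9,-1.4],[-2.7,1.1,-1.4],[-3.7,1.2,-1.3],[-4.7,1,-0.8],[-5.6,0.9,-0.4],[-6.3,0.75,0.1],[-6.3,0.75,0.1]],"twist":[0,0,0,0,0,0,0,0]}';  python3 -c "
from h import *
st()
for p in ([.69,-.022,.28],[.69,-.022,.165]): print(rel(p).round(2))"
```

```text
t: 22.55
tool_pos: [0.6932, -0.0215, 0.2749]
eef_rot: [-0.253, 2.796, 0.045]
force: [1.2, -0.7, -0.1]
grip_width: -0.0002
t 22.55 p [ 0.6932 -0.0215  0.2749] rv [-0.253  2.796  0.045] F [ 1.2 -0.7 -0.1] w -0.0002 q [-0.067  0.32   0.128  1.053  0.082 -0.234]
[ 0.03  0.   -0.15]
[ 0.98 -0.    2.57]
```

```bash
python3 -m pendant '{"hand":[1,1,1,1,1,1,1,1],"linear":[[0.3,0,0.8],[0.6,0,1.6],[0.9,0,2.3],[1,0,2.5],[1,0,2.5],[1.5,0.1,2.4],[1.9,0.2,2.3],[1.9,0.2,2.3]],"twist":[0,0,0,0,0,0,0,0]}';  python3 -c "
from h import *
st()
for p in ([.62,-.022,.169],[.595,-.022,.167],[.568,-.022,.159],[.545,-.022,.144],[.5266,-.022,.123],[.516,-.022,.1],[.5086,-.022,.072]): print(rel(p).round(2))"
```

```text
t: 23.22
tool_pos: [0.6464, -0.0215, 0.1709]
eef_rot: [-0.251, 2.789, 0.043]
force: [0.0, 0.1, 0.6]
grip_width: -0.0
t 23.22 p [ 0.6464 -0.0215  0.1709] rv [-0.251  2.789  0.043] F [0.  0.1 0.6] w -0.0 q [-0.073  0.255 -0.228  0.755  0.084 -0.238]
[ 0.63  0.1  -0.17]
[ 1.23  0.22 -0.33]
[ 1.92  0.34 -0.37]
[ 2.58  0.44 -0.2 ]
[3.18 0.52 0.14]
[3.62 0.57 0.59]
[4.03 0.6  1.19]
```

```bash
python3 -m pendant '{"hand":[1,1,1,1,1,1,1,1],"linear":[[0.4,0.1,-0.1],[0.8,0.1,-0.2],[1.2,0.2,-0.3],[1.6,0.3,-0.35],[1.92,0.34,-0.37],[2.3,0.4,-0.3],[2.6,0.44,-0.2],[2.9,0.5,0]],"twist":[0,0,0,0,0,0,0,0]}';  python3 - <<'E'
from h import *
st(); snapshot('scene');snapshot('wrist')
for c in ('scene','wrist'):print([np.round(x['location'],3).tolist() for x in landmark_of(c,'lid_edge')[:1]])
for p in ([.5266,-.022,.123],[.516,-.022,.1],[.5086,-.022,.072]): print(rel(p).round(2))
E
```

```text
t: 23.88
tool_pos: [0.5383, -0.0216, 0.1331]
eef_rot: [-0.251, 2.785, 0.043]
force: [0.7, 0.2, 2.3]
grip_width: 0.0003
t 23.88 p [ 0.5383 -0.0216  0.1331] rv [-0.251  2.785  0.043] F [0.7 0.2 2.3] w 0.0003 q [-0.091  0.072 -0.554  0.61   0.09  -0.256]
[[0.52, -0.083, 0.131]]
[[0.514, -0.085, 0.124]]
[0.33 0.04 0.11]
[0.77 0.08 0.57]
[1.18 0.12 1.16]
```

The lid follows the finger and is now at about 40°. I'll press it down.

```bash
python3 -m pendant '{"hand":[1,1,1,1,1,1,1,1],"linear":[[0.2,0,0.05],[0.4,0,0.2],[0.6,0.1,0.4],[0.8,0.1,0.6],[0.9,0.1,0.75],[1,0.1,0.9],[1.1,0.1,1.03],[1.18,0.12,1.16]],"twist":[0,0,0,0,0,0,0,0]}';  python3 - <<'E'
from h import *
st(); snapshot('scene');snapshot('wrist')
for c in ('scene','wrist'):print([np.round(x['location'],3).tolist() for x in landmark_of(c,'lid_edge')[:1]])
print(rel([.5086,-.022,.067]).round(2))
E
```

```text
t: 24.75
tool_pos: [0.5073, -0.022, 0.0702]
eef_rot: [-0.251, 2.79, 0.043]
force: [2.0, -1.9, 21.4]
grip_width: 0.0002
t 24.75 p [ 0.5073 -0.022   0.0702] rv [-0.251  2.79   0.043] F [ 2.  -1.9 21.4] w 0.0002 q [-0.099  0.091 -0.716  0.434  0.092 -0.263]
[[0.488, -0.084, 0.057]]
[[0.49, -0.085, 0.059]]
[ 0.01 -0.    0.1 ]
```

```bash
python3 -c "
from h import *
for p in ([.46,-.04,.15],[.4,-.158,.16],[.4095,-.1555,.133]): print(rel(p).round(2))"
```

```text
[ 0.51 -0.23 -2.29]
[ 2.32 -2.86 -3.19]
[ 2.31 -2.85 -2.47]
```

```bash
python3 -m pendant '{"hand":[1,1,1,0.5,0,-0.2,-0.2,-0.2],"linear":[[0.1,0,-0.8],[0.3,-0.1,-1.6],[0.6,-0.4,-2.4],[1.1,-1.2,-2.8],[1.7,-2,-3],[2.3,-2.8,-2.8],[2.3,-2.85,-2.5],[2.3,-2.85,-2.5]],"twist":[0,0,0,0,0,0,0,0]}';  python3 - <<'E'
from h import *
s=st(); a=snapshot('wrist');cv2.imwrite('pics/w6.png',a[:,:,::-1])
for n in ('bar_knob','bar_pivot','bar_hole','bracket_hole','lid_edge','case'):print(n,[np.round(x['location'],4).tolist() for x in landmark_of('wrist',n)[:1]])
print(rel([.4256,-.1525,.086]).round(2))
E
```

```text
t: 25.62
tool_pos: [0.4077, -0.1574, 0.132]
eef_rot: [-0.244, 2.793, 0.044]
force: [-1.3, 1.3, 0.3]
grip_width: 0.0514
t 25.62 p [ 0.4077 -0.1574  0.132 ] rv [-0.244  2.793  0.044] F [-1.3  1.3  0.3] w 0.0514 q [-0.518 -0.084 -0.702  0.689  0.215 -0.663]
bar_knob [[0.4272, -0.1552, 0.0981]]
bar_pivot [[0.4669, -0.1712, 0.0633]]
bar_hole [[0.3835, -0.1356, 0.0658]]
bracket_hole [[0.4669, -0.0812, 0.0475]]
lid_edge [[0.4921, -0.0836, 0.058]]
case [[0.5532, -0.0811, -0.0032]]
[ 0.03 -0.02  1.27]
```

View pics/w6.png

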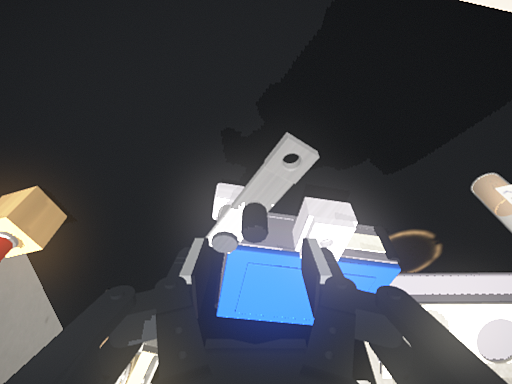

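```bash
python3 -m pendant '{"hand":[-0.2,-0.2,-0.2,-0.2,-0.2,0.5,1,1],"linear":[[0,0,0.4],[0,0,0.8],[0,0,1.1],[0,0,1.25],[0,0,1.25],[0,0,1.25],[0,0,1.25],[0,0,1.25]],"twist":[0,0,0,0,0,0,0,0]}';  python3 - <<'E'
from h import *
s=st()
P=np.array([.4665,-.1713]);z=s['tool_pos'][2];r=s['tool_pos'][:2]-P;print(np.hypot(*r),np.arctan2(-r[0],r[1]))
for b in (.95,.75,.55,.35,.2,.053,-.02): print(b,rel([*(P+.045*np.array([-np.sin(b),np.cos(b)])),z]).round(2))
E
```

```text
t: 26.63
tool_pos: [0.426, -0.1527, 0.0876]
eef_rot: [-0.252, 2.79, 0.043]
force: [-8.0, 2.1, 15.0]
grip_width: 0.0161
t 26.63 p [ 0.426  -0.1527  0.0876] rv [-0.252  2.79   0.043] F [-8.   2.1 15. ] w 0.0161 q [-0.483 -0.005 -0.758  0.544  0.207 -0.635]
0.04456455735005524 1.1406237877958398
0.95 [-0.12  0.17  0.04]
0.75 [-0.29  0.31  0.1 ]
0.55 [-0.48  0.41  0.17]
0.35 [-0.68  0.47  0.24]
0.2 [-0.84  0.49  0.3 ]
0.053 [-0.99  0.48  0.35]
-0.02 [-1.07  0.46  0.38]
```

```bash
python3 -m pendant '{"hand":[1,1,1,1,1,1,1,1],"linear":[[-0.02,0.02,-0.05],[-0.14,0.17,-0.01],[-0.31,0.31,0.05],[-0.5,0.41,0.12],[-0.7,0.47,0.19],[-0.86,0.49,0.25],[-1.01,0.48,0.3],[-1.07,0.46,0.33]],"twist":[0,0,0,0,0,0,0,0]}';  python3 - <<'E'
from h import *
s=st()
snapshot('scene');snapshot('top');snapshot('wrist')
for c in ('scene','top','wrist'):
  for n in ('bar_knob','bar_pivot','bar_hole'):print(c,n,[np.round(x['location'],4).tolist() for x in landmark_of(c,n)[:1]])
P=np.array([.4665,-.1713]);r=s['tool_pos'][:2]-P;print(np.hypot(*r),np.arctan2(-r[0],r[1]))
E
```

```text
t: 27.3
tool_pos: [0.4673, -0.127, 0.0894]
eef_rot: [-0.251, 2.79, 0.041]
force: [4.9, 1.5, 13.8]
grip_width: 0.0153
t 27.3 p [ 0.4673 -0.127   0.0894] rv [-0.251  2.79   0.041] F [ 4.9  1.5 13.8] w 0.0153 q [-0.376  0.043 -0.706  0.528  0.176 -0.529]
scene bar_knob [[0.4633, -0.1257, 0.0956]]
scene bar_pivot [[0.4611, -0.0835, 0.0691]]
scene bar_hole [[0.6354, 0.1089, 0.0504]]
top bar_knob [[0.4641, -0.1252, 0.0962]]
top bar_pivot [[0.4663, -0.1727, 0.0664]]
top bar_hole [[0.4605, -0.0854, 0.0681]]
wrist bar_knob [[0.4643, -0.1235, 0.0985]]
wrist bar_pivot [[0.4648, -0.171, 0.0646]]
wrist bar_hole [[0.459, -0.0811, 0.0652]]
0.04430076166816276 -0.01718415865250666
```

```bash
python3 -m pendant '{"hand":[1,1,1,1,1,1,1,1],"linear":[[-0.05,0,0],[-0.1,0,0.02],[-0.14,-0.02,0.03],[-0.18,-0.02,0.05],[-0.18,-0.02,0.05],[-0.18,-0.02,0.05],[-0.18,-0.02,0.05],[-0.18,-0.02,0.05]],"twist":[0,0,0,0,0,0,0,0]}';python3 -c "
from h import *
st()"
```

```text
t: 28.57
tool_pos: [0.4738, -0.1263, 0.0893]
eef_rot: [-0.251, 2.791, 0.042]
force: [2.0, -5.6, -5.9]
grip_width: 0.0156
t 28.57 p [ 0.4738 -0.1263  0.0893] rv [-0.251  2.791  0.042] F [ 2.  -5.6 -5.9] w 0.0156 q [-0.368  0.055 -0.693  0.529  0.174 -0.522]
```

```bash
python3 -m pendant '{"hand":[0.6,0,-0.2,-0.2,-0.2,-0.2,-0.2,-0.2],"linear":[[0,0,0],[0,0,0],[0,0,-0.1],[0,0,-0.6],[0,0,-1.2],[0,0,-1.8],[0,0,-2.4],[0,0,-2.4]],"twist":[0,0,0,0,0,0,0,0]}';  python3 - <<'E'
from h import *
s=st()
snapshot('scene');snapshot('top');a=snapshot('wrist');cv2.imwrite('pics/w7.png',a[:,:,::-1])
for c in ('scene','top','wrist'):
  for n in ('bar_knob','bar_pivot','bar_hole','lid_edge','bracket_hole'):print(c,n,[np.round(x['location'],4).tolist() for x in landmark_of(c,n)[:1]])
E
```

```text
t: 29.23
tool_pos: [0.443, -0.1323, 0.1842]
eef_rot: [-0.252, 2.786, 0.04]
force: [1.9, -0.6, 2.5]
grip_width: 0.0514
t 29.23 p [ 0.443  -0.1323  0.1842] rv [-0.252  2.786  0.04 ] F [ 1.9 -0.6  2.5] w 0.0514 q [-0.414 -0.096 -0.576  0.8    0.189 -0.566]
scene bar_knob [[0.4634, -0.1254, 0.0951]]
scene bar_pivot [[0.4664, -0.1749, 0.0681]]
scene bar_hole [[0.4651, -0.0857, 0.0679]]
scene lid_edge [[0.4916, -0.0831, 0.0577]]
scene bracket_hole [[0.4618, -0.081, 0.049]]
top bar_knob [[0.4691, -0.1248, 0.0934]]
top bar_pivot [[0.4665, -0.1718, 0.066]]
top bar_hole [[0.4626, -0.0853, 0.065]]
top lid_edge [[0.5302, -0.0829, 0.008]]
top bracket_hole [[0.4639, -0.0837, 0.0503]]
wrist bar_knob [[0.47, -0.1265, 0.0963]]
wrist bar_pivot [[0.4692, -0.1702, 0.0653]]
wrist bar_hole [[0.466, -0.0824, 0.0642]]
wrist lid_edge [[0.491, -0.0821, 0.0587]]
wrist bracket_hole [[0.4669, -0.0843, 0.0508]]
```

View pics/w7.png

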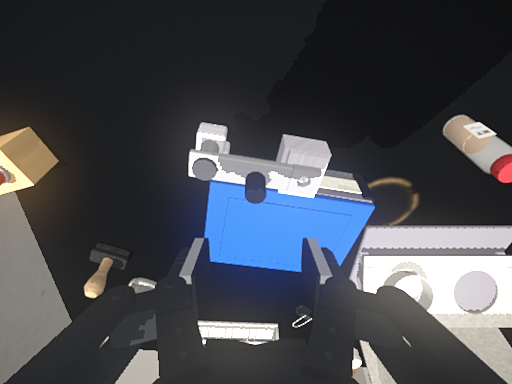

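```bash
python3 -c "
from h import *
for p in ([.425,-.129,.12],[.425,-.128,.09],[.436,-.127,.09],[.452,-.126,.09]): print(rel(p).round(2))"
```

```text
[0.88 0.14 1.27]
[1.13 0.16 1.97]
[0.87 0.14 2.07]
[0.5  0.09 2.2 ]
```

```bash
python3 -m pendant '{"hand":[1,1,1,1,1,1,1,1],"linear":[[0.5,0.1,0.6],[0.9,0.14,1.3],[1.1,0.16,1.97],[1.1,0.16,1.97],[1,0.15,2],[0.87,0.14,2.07],[0.78,0.13,2.1],[0.7,0.12,2.13]],"twist":[0,0,0,0,0,0,0,0]}';python3 -c "
from h import *
st(); print(rel([.452,-.126,.09]).round(2))"
```

```text
t: 30.8
tool_pos: [0.4449, -0.1268, 0.0914]
eef_rot: [-0.252, 2.789, 0.042]
force: [-14.1, -2.1, 8.8]
grip_width: -0.0
t 30.8 p [ 0.4449 -0.1268  0.0914] rv [-0.252  2.789  0.042] F [-14.1  -2.1   8.8] w -0.0 q [-0.398 -0.001 -0.745  0.537  0.184 -0.552]
[-0.16 -0.01  0.09]
```

```bash
python3 -m pendant '{"hand":[1,1,1,1,1,1,1,1],"linear":[[-0.03,0,0.01],[-0.06,0,0.02],[-0.06,0,0.02],[-0.06,0,0.02],[-0.06,0,0.02],[-0.06,0,0.02],[-0.06,0,0.02],[-0.06,0,0.02]],"twist":[0,0,0,0,0,0,0,0]}';python3 -c "
from h import *
st()"
```

```text
t: 31.47
tool_pos: [0.4452, -0.1267, 0.0904]
eef_rot: [-0.25, 2.793, 0.041]
force: [-17.2, -4.9, 13.0]
grip_width: 0.0002
t 31.47 p [ 0.4452 -0.1267  0.0904] rv [-0.25   2.793  0.041] F [-17.2  -4.9  13. ] w 0.0002 q [-0.396  0.002 -0.743  0.537  0.181 -0.548]
```

```bash
python3 -c "
from h import *
for p in ([.42,-.13,.12],[.42,-.16,.19],[.49,-.37,.18],[.497,-.379,.143]): print(rel(p).round(2))"
```

```text
[ 0.35  0.03 -0.91]
[-0.1  -0.71 -2.6 ]
[-0.76 -6.19 -2.1 ]
[-0.58 -6.44 -1.18]
```

```bash
python3 -m pendant '{"hand":[1,1,1,0.5,0,0,0,0],"linear":[[0.3,0,-0.5],[0.3,0,-1.2],[0.1,-0.5,-2],[-0.1,-1.3,-2.5],[-0.2,-2.2,-2.5],[-0.3,-3.1,-2.4],[-0.4,-4,-2.3],[-0.5,-4.8,-2.2]],"twist":[0,0,0,0,0,0,0,0]}'; python3 -c "
from h import *
st();print(rel([.497,-.379,.143]).round(2))"
```

```text
t: 32.13
tool_pos: [0.4708, -0.3195, 0.1805]
eef_rot: [-0.251, 2.789, 0.041]
force: [0.4, 0.4, 0.4]
grip_width: 0.0427
t 32.13 p [ 0.4708 -0.3195  0.1805] rv [-0.251  2.789  0.041] F [0.4 0.4 0.4] w 0.0427 q [-0.739  0.187 -0.278  0.892  0.269 -0.89 ]
[-0.04 -1.58  1.01]
```

```bash
python3 -m pendant '{"hand":[0,0,0,0,0,0,0,0],"linear":[[0,-0.6,0.4],[0,-1.1,0.7],[0,-1.58,1],[0,-1.58,1],[0,-1.58,1],[0,-1.58,1],[0,-1.58,1],[0,-1.58,1]],"twist":[0,0,0,0,0,0,0,0]}'; python3 - <<'E'
from h import *
s=st();a=snapshot('wrist');snapshot('scene');snapshot('top');cv2.imwrite('pics/w8.png',a[:,:,::-1])
for c in ('wrist','scene','top'):
  for n in ('pin_head','pin','block'):print(c,n,[np.round(x['location'],4).tolist() for x in landmark_of(c,n)[:1]])
for n in ('pin_head','pin'):
  m=trace('wrist',n);print([cv2.boundingRect(x['pixels'].astype(np.uint8)) for x in m[:1]])
for p in ([.5235,-.375,.074],[.5235,-.375,.05],[.52,-.375,.074]): print(proj('wrist',p).round(1))
hsv=cv2.cvtColor(a,cv2.COLOR_RGB2HSV);r=((hsv[...,0]<8)|(hsv[...,0]>172))&(hsv[...,1]>150)&(hsv[...,2]>60)
n,l,stt,c=cv2.connectedComponentsWithStats(r.astype(np.uint8));print(stt[1:][stt[1:,4]>80])
E
```

```text
t: 32.8
tool_pos: [0.4945, -0.3762, 0.1428]
eef_rot: [-0.252, 2.79, 0.043]
force: [0.4, -0.2, 0.2]
grip_width: 0.0426
t 32.8 p [ 0.4945 -0.3762  0.1428] rv [-0.252  2.79   0.043] F [ 0.4 -0.2  0.2] w 0.0426 q [-0.786  0.326 -0.193  0.852  0.279 -0.938]
wrist pin_head [[0.5208, -0.3731, 0.0774]]
wrist pin [[0.5218, -0.3766, 0.0766]]
wrist block [[0.5211, -0.3746, -0.0036]]
scene pin_head []
scene pin [[0.6356, 0.112, 0.0524]]
scene block [[0.5236, -0.3753, 0.0019]]
top pin_head [[0.525, -0.3776, 0.0746]]
top pin [[0.5221, -0.3701, 0.0023]]
top block [[0.5236, -0.3746, 0.0004]]
[(240, 181, 26, 39)]
[(240, 181, 25, 39)]
[249.2 215.1]
[249.6 195.8]
[249.9 211.8]
[[241 187  23  34 631]]
```

View pics/w8.png

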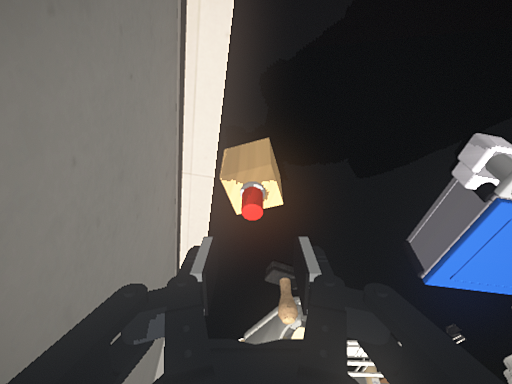

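```bash
python3 -c "
from h import *
print(rel([.5215,-.3735,.067]).round(2))"
```

```text
[-0.02 -0.05  1.99]
```

```bash
python3 -m pendant '{"hand":[0,0,0,0,0,0.4,1,1],"linear":[[0,0,0.6],[0,-0.03,1.2],[0,-0.05,1.7],[0,-0.05,1.97],[0,-0.05,1.97],[0,-0.05,1.97],[0,-0.05,1.97],[0,-0.05,1.97]],"twist":[0,0,0,0,0,0,0,0]}'; python3 -c "
from h import *
st();print(rel([.5215,-.3735,.127]).round(2))"
```

```text
t: 34.17
tool_pos: [0.5209, -0.3745, 0.069]
eef_rot: [-0.252, 2.789, 0.042]
force: [-0.5, 1.4, -0.7]
grip_width: 0.0156
t 34.17 p [ 0.5209 -0.3745  0.069 ] rv [-0.252  2.789  0.042] F [-0.5  1.4 -0.7] w 0.0156 q [-0.751  0.42  -0.258  0.683  0.272 -0.902]
[-0.5   0.02 -1.36]
```

```bash
python3 -m pendant '{"hand":[1,1,1,1,1,1,1,1],"linear":[[-0.1,0,-0.28],[-0.25,0,-0.7],[-0.4,0,-1.13],[-0.6,0,-1.7],[-0.8,0,-2.26],[-1,0,-2.83],[-1,0,-2.83],[-1,0,-2.83]],"twist":[0,0,0,0,0,0,0,0]}'; python3 - <<'E'
from h import *
s=st();a=snapshot('wrist');cv2.imwrite('pics/w9.png',a[:,:,::-1]);snapshot('top');snapshot('scene')
for c in ('wrist','scene','top'):
  for n in ('pin_head','pin'):print(c,n,[(np.round(x['location'],4).tolist(),round(x['score'],2)) for x in landmark_of(c,n)[:2]])
p=s['tool_pos']
for d in (.006,.0,-.062): print(d,proj('wrist',p+[0,0,d]).round(1))
print(rel([.4645,-.0845,.19]).round(2))
E
```

```text
t: 34.83
tool_pos: [0.521, -0.3747, 0.19]
eef_rot: [-0.252, 2.788, 0.04]
force: [0.8, -1.0, -1.1]
grip_width: 0.0156
t 34.83 p [ 0.521  -0.3747  0.19  ] rv [-0.252  2.788  0.04 ] F [ 0.8 -1.  -1.1] w 0.0156 q [-0.751  0.329 -0.066  0.963  0.271 -0.902]
wrist pin_head [([0.5237, -0.3765, 0.198], 0.69)]
wrist pin [([0.5226, -0.3763, 0.1307], 0.56)]
scene pin_head []
scene pin [([0.466, -0.1734, 0.0674], 0.68)]
top pin_head [([0.5506, -0.0826, -0.0018], 0.61), ([0.629, 0.1607, 0.2018], 0.17)]
top pin []
0.006 [251.2 276.7]
0.0 [251.3 266.9]
-0.062 [252.1 193.2]
[ 0.05  7.36 -0.09]
```

View pics/w9.png

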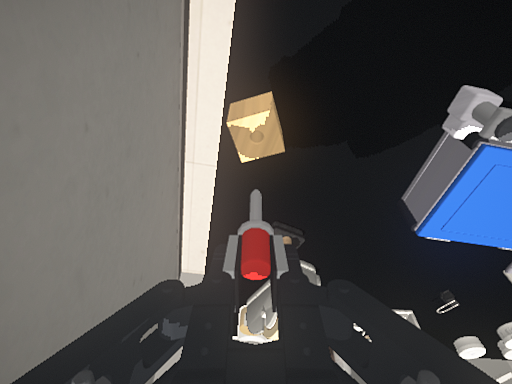

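```bash
python3 -m pendant '{"hand":[1,1,1,1,1,1,1,1],"linear":[[0,0.8,0],[0,1.7,0],[0,2.6,0],[0,3.5,0],[0,4.4,0],[0,5.3,0],[0,6.2,0],[0,6.9,0]],"twist":[0,0,0,0,0,0,0,0]}'; python3 -c "
from h import *
st();print(rel([.4628,-.083,.152]).round(2))"
```

```text
t: 35.95
tool_pos: [0.4701, -0.1003, 0.1875]
eef_rot: [-0.252, 2.791, 0.044]
force: [0.4, 0.1, 0.4]
grip_width: 0.0154
t 35.95 p [ 0.4701 -0.1003  0.1875] rv [-0.252  2.791  0.044] F [0.4 0.1 0.4] w 0.0154 q [-0.311 -0.068 -0.542  0.794  0.159 -0.466]
[0.39 0.46 0.8 ]
```

```bash
python3 -m pendant '{"hand":[1,1,1,1,1,1,1,1],"linear":[[0.1,0.2,0],[0.2,0.4,0.1],[0.3,0.46,0.3],[0.35,0.46,0.5],[0.39,0.46,0.7],[0.39,0.46,0.8],[0.39,0.46,0.8],[0.39,0.46,0.8]],"twist":[0,0,0,0,0,0,0,0]}'; python3 - <<'E'
from h import *
s=st();a=snapshot('wrist');snapshot('top');snapshot('scene')
cr=a[130:310,160:400];cv2.imwrite('pics/w10.png',cv2.resize(cr,None,fx=3,fy=3,interpolation=cv2.INTER_CUBIC)[:,:,::-1])
for c in ('wrist','scene','top'):
  for n in ('pin','bar_hole','bar_pivot','bar_knob','bracket_hole'):print(c,n,[(np.round(x['location'],4).tolist(),round(x['score'],2)) for x in landmark_of(c,n)[:1]])
p=s['tool_pos']
print('tip pred',proj('wrist',p+[.0015,0,-.062]).round(1),'+x1mm',proj('wrist',p+[.0025,0,-.062]).round(1),'hole',proj('wrist',[.4643,-.083,.068]).round(1),'+x1mm',proj('wrist',[.4653,-.083,.068]).round(1),'+y1mm',proj('wrist',[.4643,-.082,.068]).round(1))
E
```

```text
t: 36.62
tool_pos: [0.4638, -0.0854, 0.1518]
eef_rot: [-0.25, 2.792, 0.044]
force: [0.6, -0.4, -1.1]
grip_width: 0.0154
t 36.62 p [ 0.4638 -0.0854  0.1518] rv [-0.25   2.792  0.044] F [ 0.6 -0.4 -1.1] w 0.0154 q [-0.278 -0.063 -0.633  0.694  0.148 -0.434]
wrist pin []
wrist bar_hole [([0.4667, -0.0813, 0.0667], 0.76)]
wrist bar_pivot [([0.4624, -0.1717, 0.0643], 0.74)]
wrist bar_knob [([0.4678, -0.1257, 0.0957], 0.8)]
wrist bracket_hole [([0.4668, -0.082, 0.0516], 0.68)]
scene pin []
scene bar_hole [([0.4645, -0.0848, 0.07], 0.9)]
scene bar_pivot [([0.4684, -0.1726, 0.0686], 0.86)]
scene bar_knob [([0.4668, -0.1245, 0.0954], 0.86)]
scene bracket_hole [([0.4615, -0.0815, 0.0501], 0.74)]
top pin [([0.4637, -0.0848, 0.0867], 0.42)]
top bar_hole []
top bar_pivot [([0.4663, -0.174, 0.0697], 0.69)]
top bar_knob [([0.6257, 0.1098, 0.051], 0.52)]
top bracket_hole [([0.4618, -0.0843, 0.0516], 0.86)]
tip pred [252.7 191.3] +x1mm [252.4 192.4] hole [256.2 173.1] +x1mm [256.  174.2] +y1mm [257.5 173.3]
```

View pics/w10.png

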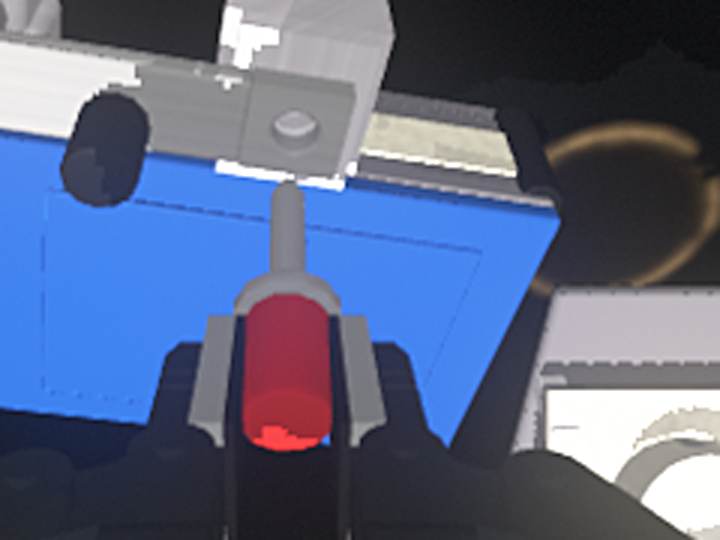

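```bash
python3 -c "
from h import *
st();st()
for z in (.135,.12,.105,.091): print(rel([.4623,-.0836,z]).round(2))"
```

```text
t 37.52 p [ 0.4638 -0.0849  0.1523] rv [-0.252  2.791  0.044] F [ 0.4  0.2 -0.1] w 0.0149 q [-0.277 -0.064 -0.633  0.694  0.148 -0.433]
t 37.52 p [ 0.4638 -0.0849  0.1523] rv [-0.252  2.791  0.044] F [ 0.4  0.2 -0.1] w 0.0149 q [-0.277 -0.064 -0.633  0.694  0.148 -0.433]
[0.17 0.04 0.4 ]
[0.3  0.04 0.75]
[0.42 0.04 1.1 ]
[0.54 0.04 1.43]
```

```bash
python3 -m pendant '{"hand":[1,1,1,1,1,1,1,1],"linear":[[0.08,0.045,0.1],[0.13,0.045,0.25],[0.17,0.045,0.4],[0.21,0.045,0.5],[0.24,0.045,0.58],[0.27,0.045,0.66],[0.3,0.045,0.75],[0.3,0.045,0.75]],"twist":[0,0,0,0,0,0,0,0]}'; python3 -c "
from h import *
st()
for z in (.112,.105,.091): print(rel([.4623,-.0836,z]).round(2))"
```

```text
t: 38.18
tool_pos: [0.4619, -0.0833, 0.1192]
eef_rot: [-0.251, 2.792, 0.044]
force: [-0.5, -0.7, -1.0]
grip_width: 0.0154
t 38.18 p [ 0.4619 -0.0833  0.1192] rv [-0.251  2.792  0.044] F [-0.5 -0.7 -1. ] w 0.0154 q [-0.274 -0.035 -0.698  0.6    0.147 -0.431]
[ 0.05 -0.01  0.17]
[ 0.11 -0.01  0.34]
[ 0.23 -0.01  0.67]
```

```bash
python3 -m pendant '{"hand":[1,1,1,1,1,1,1,1],"linear":[[0.03,0,0.08],[0.05,0,0.15],[0.08,0,0.22],[0.1,0,0.29],[0.12,0,0.35],[0.12,0,0.35],[0.12,0,0.35],[0.12,0,0.35]],"twist":[0,0,0,0,0,0,0,0]}'; python3 -c "
from h import *
st()
for z in (.097,.091,.089): print(rel([.4623,-.0836,z]).round(2))"
```

```text
t: 38.85
tool_pos: [0.4624, -0.0833, 0.1053]
eef_rot: [-0.252, 2.791, 0.044]
force: [-0.2, 0.4, -0.0]
grip_width: 0.0152
t 38.85 p [ 0.4624 -0.0833  0.1053] rv [-0.252  2.791  0.044] F [-0.2  0.4 -0. ] w 0.0152 q [-0.274 -0.018 -0.722  0.558  0.147 -0.43 ]
[ 0.07 -0.01  0.19]
[ 0.12 -0.01  0.33]
[ 0.14 -0.01  0.38]
```

```bash
python3 -m pendant '{"hand":[1,1,1,1,1,1,1,1],"linear":[[0.02,0,0.06],[0.05,0,0.13],[0.07,0,0.19],[0.09,0,0.24],[0.11,0,0.29],[0.13,0,0.35],[0.13,0,0.35],[0.13,0,0.35]],"twist":[0,0,0,0,0,0,0,0]}'
```

```text
t: 39.52
tool_pos: [0.4625, -0.0833, 0.0907]
eef_rot: [-0.252, 2.79, 0.044]
force: [-5.4, 1.5, 12.6]
grip_width: 0.0158
```

```bash
python3 -m pendant '{"hand":[0.45,0.45,0.45,0.45,0.45,0.45,0.45,0.45],"linear":[[0,0,0],[0,0,0],[0,0,0],[0,0,-0.3],[0,0,-0.8],[0,0,-1.4],[0,0,-2],[0,0,-2.4]],"twist":[0,0,0,0,0,0,0,0]}'; python3 - <<'E'
from h import *
s=st();a=snapshot('wrist');snapshot('top');b=snapshot('scene')
cv2.imwrite('pics/f1.png',np.hstack([a,b])[:,:,::-1])
for c in ('wrist','scene','top'):
  for n in ('pin_head','pin','bar_hole','bar_knob','lid_edge'):print(c,n,[(np.round(x['location'],4).tolist(),round(x['score'],2)) for x in landmark_of(c,n)[:1]])
hsv=cv2.cvtColor(a,cv2.COLOR_RGB2HSV);r=((hsv[...,0]<8)|(hsv[...,0]>172))&(hsv[...,1]>150)&(hsv[...,2]>60)
n,l,stt,c=cv2.connectedComponentsWithStats(r.astype(np.uint8));print(stt[1:][stt[1:,4]>80])
def ring(z):return [proj('wrist',[.464+.009*np.cos(t),-.0833+.009*np.sin(t),z]) for t in np.linspace(0,6.28,40)]
P=np.array(ring(.072)+ring(.096));print(P.min(0),P.max(0))
print(rel([.464,-.0833,.13]).round(2),rel([.464,-.0833,.108]).round(2))
E
```

```text
t: 40.18
tool_pos: [0.4304, -0.0893, 0.1826]
eef_rot: [-0.252, 2.79, 0.043]
force: [0.4, 0.2, 0.2]
grip_width: 0.0238
t 40.18 p [ 0.4304 -0.0893  0.1826] rv [-0.252  2.79   0.043] F [0.4 0.2 0.2] w 0.0238 q [-0.315 -0.154 -0.629  0.792  0.16  -0.47 ]
wrist pin_head [([0.4659, -0.0819, 0.0997], 0.57)]
wrist pin []
wrist bar_hole [([0.4696, -0.0819, 0.068], 0.89)]
wrist bar_knob [([0.4689, -0.1269, 0.0977], 0.89)]
wrist lid_edge [([0.4921, -0.0864, 0.0596], 0.97)]
scene pin_head [([0.4625, -0.0833, 0.0698], 0.59)]
scene pin [([0.4644, -0.0821, 0.0286], 0.61)]
scene bar_hole [([0.4652, -0.0837, 0.0703], 0.82)]
scene bar_knob [([0.4658, -0.1254, 0.0938], 0.69)]
scene lid_edge [([0.4889, -0.0824, 0.053], 0.96)]
top pin_head [([0.4684, -0.0848, 0.0969], 0.51)]
top pin [([0.4678, -0.0806, 0.0274], 0.61)]
top bar_hole [([0.4642, -0.0849, 0.0683], 0.89)]
top bar_knob [([0.4668, -0.1248, 0.0957], 0.56)]
top lid_edge [([0.486, -0.0811, 0.055], 0.69)]
[[436 158  34  28 613]
 [246 181  20  30 301]]
[242.938476  180.0383022] [264.44163486 213.46468068]
[-0.37 -0.01  1.48] [-0.19 -0.01  2.  ]
```

```bash
python3 -c "
from h import *
print(rel([.47,-.082,.14]).round(2),rel([.47,-.082,.114]).round(2),rel([.47,-.082,.108]).round(2))"
```

```text
[-0.6  -0.    1.29] [-0.39 -0.    1.91] [-0.34 -0.    2.05]
```

```bash
python3 -m pendant '{"hand":[1,1,1,1,1,1,1,1],"linear":[[-0.4,0,0.1],[-0.6,0,0.6],[-0.6,0,1.2],[-0.5,0,1.6],[-0.4,0,1.9],[-0.37,0,1.97],[-0.35,0,2.02],[-0.34,0,2.05]],"twist":[0,0,0,0,0,0,0,0]}'
```

```text
t: 41.75
tool_pos: [0.4705, -0.082, 0.1086]
eef_rot: [-0.251, 2.79, 0.044]
force: [-3.7, 1.3, 8.8]
grip_width: -0.0002
```

```bash
python3 -m pendant '{"hand":[1,1,1,1,1,1,1,1],"linear":[[0,0,0.02],[0.01,0,0.04],[0.01,0,0.06],[0.01,0,0.06],[0.01,0,0.06],[0.01,0,0.06],[0.01,0,0.06],[0.01,0,0.06]],"twist":[0,0,0,0,0,0,0,0]}'; python3 -m pendant '{"hand":[1,1,1,1,1,1,1,1],"linear":[[0,0,-0.5],[0,0,-1.2],[0,0,-2],[0.3,0,-2.8],[0.6,0,-3.5],[0.6,0,-3.5],[0.6,0,-3.5],[0.6,0,-3.5]],"twist":[0,0,0,0,0,0,0,0]}'; python3 - <<'E'
from h import *
s=st();a=snapshot('wrist');b=snapshot('scene');t=snapshot('top')
cv2.imwrite('pics/f2.png',cv2.resize(np.hstack([a,b]),(800,300),interpolation=cv2.INTER_AREA)[:,:,::-1])
for c in ('wrist','scene','top'):
  for n in ('pin_head','pin','bar_knob','lid_edge','open_tin','vial','stamp'):print(c,n,[(np.round(x['location'],3).tolist(),round(x['score'],2)) for x in landmark_of(c,n)[:1]])
E
```

```text
t: 42.42
tool_pos: [0.472, -0.0821, 0.1081]
eef_rot: [-0.252, 2.787, 0.043]
force: [-11.4, 2.8, 22.5]
grip_width: 0.0001
t: 43.08
tool_pos: [0.4026, -0.0945, 0.2299]
eef_rot: [-0.251, 2.79, 0.043]
force: [-0.2, 0.3, -0.4]
grip_width: 0.0001
t 43.08 p [ 0.4026 -0.0945  0.2299] rv [-0.251  2.79   0.043] F [-0.2  0.3 -0.4] w 0.0001 q [-0.357 -0.231 -0.565  0.94   0.172 -0.51 ]
wrist pin_head [([0.467, -0.086, 0.099], 0.66)]
wrist pin [([0.466, -0.082, 0.028], 0.57)]
wrist bar_knob [([0.471, -0.126, 0.097], 0.91)]
wrist lid_edge [([0.494, -0.085, 0.058], 0.58)]
wrist open_tin [([0.633, 0.107, 0.039], 0.6)]
wrist vial [([0.42, 0.075, 0.003], 0.59)]
wrist stamp [([0.682, -0.302, 0.001], 0.72)]
scene pin_head [([0.463, -0.081, 0.096], 0.52)]
scene pin [([0.465, -0.082, 0.029], 0.56)]
scene bar_knob [([0.461, -0.125, 0.096], 0.73)]
scene lid_edge [([0.491, -0.086, 0.06], 0.82)]
scene open_tin [([0.632, 0.11, 0.048], 0.67)]
scene vial [([0.467, -0.086, 0.07], 0.33)]
scene stamp []
top pin_head [([0.466, -0.084, 0.097], 0.49)]
top pin [([0.465, -0.08, 0.03], 0.61)]
top bar_knob [([0.466, -0.124, 0.094], 0.71)]
top lid_edge [([0.485, -0.083, 0.058], 0.63)]
top open_tin [([0.63, 0.108, 0.051], 0.73)]
top vial [([0.413, 0.078, 0.0], 0.47)]
top stamp [([0.685, -0.305, 0.0], 0.66)]
```

The last checks agree: the pin tip is 28–30 mm above the table (28 is fully seated), its head at 96–99 mm, the lid edge at 58–60 mm (shut), and the bar is at its stop. I'm handing the job in.

```bash
python3 -c "
from rig import arm
print(arm.job_done())"
```

```text
the job is handed in; nothing more can be done
None
```

The job is done and handed in at about 44 s on the robot's clock, in the order asked. The capped tin is in the case, the lid is shut, the bar is at its stop and the pin is down.

- **Lean:** the moves can't tilt the tool, so I pushed the arm against its joint limits high above the table until it leaned about 19.5° along the slope. That cleared the hood, and I did the rest of the job with that lean.
- **Tin:** I set its lower edge on the recess floor, let go, and it tipped flat. The picture from above fits a flat tin in the recess, about 4–5 mm off centre, near the 5.5 mm of play. The position network said 7 mm, which would be outside the recess. I trusted the cap's outline in the picture and did not check again after closing the lid.
- **Lid:** I pressed it down with about 21 N. Its edge reads 58–60 mm above the table in most of the last readings, and fully shut is 58 mm.
- **Bar:** the first drag slipped on the knob, so I pushed the knob until the force rose to 17 N and it stopped moving. The bar's hole agreed with the bracket hole to 1–2 mm.
- **Pin:** it went in without resistance until the collar touched. I then pressed the head down with 22 N. Its tip reads 28–30 mm and its head 96–99 mm above the table; fully down is 28 mm and 96 mm.
- **Left standing:** the open tin, vial and stamp read where they were at the start, within the networks' accuracy. The exceptions were two bad detections in the scene camera: it missed the stamp and gave a low-scoring wrong spot for the vial.

I had used up the 12 pictures, so the final check rests on the networks' readings and the measured forces, not on a last look.

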